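# Load a filter stack into the alignment nest and clamp it

### The arm

A 6-joint arm with a two-finger parallel gripper is mounted at the origin on the work surface. World frame = base frame: x ahead of the robot, y to its left, z up, the work surface at z = 0. Lengths are in m, angles in rad, forces in N, time in s.
With the tool pointing down it reaches from about 0.25 to 0.725 m from the base axis. Payload 4 kg.
Tool frame: the origin (TCP) lies at the very end of the fingers, on their centre line; the grasp point (between the pads) lies 19 mm behind it (bot.pinch_z is the distance from the TCP to the grasp point, in m); z points along the fingers, x is the direction in which the jaws open and shut, and the axes are right-handed (so a half turn about z gives the same grasp; the last joint's range is limited). The gripper opens to 85 mm and grips with 20 to 120 N. Pads are 22 mm wide; open, the fingers measure 114 mm over their backs; the gripper's body (76 mm by 85 mm) begins 54 mm behind the grasp point. The pads swing forward as they close: fully open they stand 13 mm farther back than shut.
Start: joints at [1.134, 0.241, 0.005, 1.335, 0, 1.571], TCP at [0.212, 0.453, 0.231] pointing down, gripper open.
Joint ranges: [-2.72, 2.72], [-1.05, 1.87], [-1.09, 1.28], [-1.99, 2.15], [-1.42, 1.44], [-3.14, 3.14]. Speed limits (rad/s): [2.79, 2.79, 3.14, 3.14, 3.14, 3.14].

### API

Orientations are given as a unit quaternion [x, y, z, w].
In Python, from workcell import bot gives the robot as it stands. The module is installed in compiled form; this text tells all that it offers.
- The arm moves only by the shell command python3 -m inch 'ROWS'. ROWS is JSON, a list of rows, each a list of 7 numbers: the shift along the tool's x, y, z scaled (see below), then the turn, a rotation vector about the tool's x, y, z scaled (see below), then the gripper command: -1 is fully open, 1 is shut, values between are in proportion. In form: [[x, y, z, wx, wy, wz, gripper], ...]. A call has exactly 8 rows; each row shifts and turns the commanded pose from where the row before left it, along the tool's axes as they then stand; what a row does not reach is not made up. The controller multiplies each number of a shift by 2.5 cm and each number of a turn by 180 degrees. A row lasts 1/10 s, in which the tool goes at most 50 mm and 8.59 degrees, less where a joint would pass 70% of its speed; a pose out of reach is approached as far as the arm can. A call with a number of a shift or a turn outside -1 to 1 is refused whole. A call with a gripper value outside its range is refused whole. The fingers move at their own pace and stop on an object; the grip force is fixed at half the most. Time passes only in rows, so rows that do not move let the fingers close, or fill a call up. It gives the time, the measured TCP pose, the force and the opening at its end, in the units of the state.
- bot.get_obs(): the state, without advancing time (a new reading comes with each control period).
- bot.camera(name): name is "side" or "top" or "wrist"; returns (picture, depth): 420x560x3 uint8, blue, green, red; 420x560 float32, m along the optical axis (not along the pixel's ray), 0 where there is no reading.
- bot.get_calibration(name): a dict with "vfov" (degrees; the focal length in pixels is half the picture's height over the tangent of half this angle, whatever the lens; pixels are square), "cx", "cy" (the principal point, pixels), "R" (3x3) and "t" (3): a world point X has camera coordinates R X + t. Camera axes: x right, y down, z forward; pixel columns grow to the right and rows downward; lengths in m; the calibration is good to about 2 mm. A picture is of the moment at which its call begins: read the wrist's pose just before it. get_calibration takes no time and is no camera call; for the wrist camera it gives the pose at the moment of the call.
- bot.job_done(): hands the job in, once; it reports no verdict.
The state is a dict: "clock": time; "joint_pos": joint angles; "joint_vel": joint speeds; "tau": joint torques, N m; "eef_pos": TCP position; "tool_rot": TCP orientation; "ft_force": force on the tool from outside, world axes, zero at the start; "ft_torque": the same for the moment, N m; "grip_width": finger opening in m.
Only numpy, scipy, OpenCV 4.12 (cv2) and the standard library are available. Lean on these libraries where they do the work, as an engineer would, in place of code of your own. Each camera call takes 0.05 s, during which the arm holds its last target.

### The job

Load the aluminium nest on the black stage: first the thick blue housing, then the white spacer frame on it, then the amber glass window on top, each let down flat and fully home in the pocket. The nest can be anywhere within about 8 mm of the stage's centre, so feel or look for the pocket; do not let the glass drop. Then swing the red clamp right down over the window and let go, leaving the two round lens mounts standing.

Things in the scene. Friction and masses are not known exactly. Their poses are not given: they have to be found in the camera images.
- stage: Fixed black XY stage, plates 200 x 150 mm, top at z 20 mm. Origin: on the table under its nominal centre; z up, x away from the robot towards the clamp's hinge, y left. On it stands the bare aluminium nest, fixed and square to the stage, but its centre is up to 8 mm off the origin in x and in y. This offset is NOT reported: find it by touch or camera.
- nominal (a point): Where the centre of the pocket's floor would be with no offset: 32 mm above the stage's origin, same axes. Pocket 94 mm (x) by 64 mm (y), 62 mm deep, walls 12 mm thick, top at z 94 mm over the table, no chamfer. The x walls are whole; each y side is open from top to floor over 25 mm either side of its middle, for the fingers (free outside too): only 22 mm corner pieces stand.
- housing: Loose blue block 90 (x) x 60 (y) x 40 (z) mm with a 38 mm round upright bore, about 0.4 kg, lying flat. Origin: centre of its underside, z up. Goes first, on the pocket's floor; 2 mm play on each side.
- spacer: Loose white plastic frame 90 x 60 x 16 mm with a 55 x 36 mm opening, about 0.08 kg. Origin: centre of its underside. Goes second, on the housing: its underside then 72 mm over the table.
- window: Loose amber glass pane in a black frame 90 x 60 x 14 mm, about 0.12 kg. Origin: centre of its underside. Goes third, on the spacer: its underside then 88 mm over the table, its top 102 mm, 8 mm proud of the walls.
- clamp (a joint): Hinge angle of the red clamp frame (rad): 0 = fully down, level over the window; opens upward, starts at 1.8 to 2.1 (upright, leaning away from the robot). The stiff hinge stays where it is left; it takes 2 to 3 N at the tip. Frame 10 mm thick (z 103 to 113 mm when down), two 12 mm bars at y -22 and +22 mm, open between them, 66 mm wide end crossbar.
- hinge (a point): Middle of the clamp's hinge axis, fixed to the stage: 92 mm in stage x and 108 mm in z from its origin; the axis runs along y. Its posts stand at |y| 42 to 54 mm, up to z 115 mm. The clamp reaches 136 mm from the axis.
- clamp_tip (a point): Middle of the clamp's end crossbar (22 x 66 mm, black rubber strip), on its upper or outer face, 125 mm from the hinge axis.
- mount_a: Bystander: green lens in a round black mount on a steel post and 60 mm round foot, 114 mm tall, loose. Origin: centre of its foot's underside, z up.
- mount_b: Bystander: the same with a clear lens.
Mind the look-alikes: they are no part of the job. What is shaped like the spacer but turquoise is not meant. What is shaped like the housing but pink is not meant.

How it is judged:
On the way, in this order (a step that is already met when the one before it is completed fails the run):
1. the blue housing sits flat on the pocket's floor (z of housing in the frame of stage between 0.0295 and 0.0345 m and x of housing in the frame of stage between -0.0115 and 0.0115 m and y of housing in the frame of stage between -0.0115 and 0.0115 m and angle between housing's own z axis and vertical below 0.04 rad and angle between the x axis of housing and the x axis of stage, either way round below 0.06 rad), for 0.2 s.
2. the white spacer sits flat on the housing in the pocket (all of step 1 and z of spacer in the frame of stage between 0.0695 and 0.0745 m and x of spacer in the frame of stage between -0.0115 and 0.0115 m and y of spacer in the frame of stage between -0.0115 and 0.0115 m and angle between spacer's own z axis and vertical below 0.04 rad and angle between the x axis of spacer and the x axis of stage, either way round below 0.06 rad), for 0.2 s.
3. the glass window sits flat on the spacer in the pocket (all of step 2 and z of window in the frame of stage between 0.0855 and 0.0905 m and x of window in the frame of stage between -0.0115 and 0.0115 m and y of window in the frame of stage between -0.0115 and 0.0115 m and angle between window's own z axis and vertical below 0.04 rad and angle between the x axis of window and the x axis of stage, either way round below 0.06 rad), for 0.2 s.
4. the clamp is down (value of joint clamp below 0.07 rad), for 0.2 s.
At the end, for the whole second after the job is handed in: Housing, spacer, window stacked in the pocket, at rest: undersides 32, 72, 88 mm above the table within 2.5 mm, centres within 11.5 mm of the stage centre in x and y, level within 0.04 rad, square to the stage within 0.06 rad; clamp within 0.07 rad of fully down (all of step 3 and value of joint clamp below 0.07 rad and linear speed of each of housing, spacer, window below 0.02 m/s); the robot touches nothing.
It fails at once if a lens mount is knocked over (leans more than 0.4 rad) (angle between any of mount_a, mount_b's own z axis and vertical above 0.4 rad).
It fails at once if the glass window is dropped (over 0.5 m/s within 20 mm of the stage's centre with its underside less than 105 mm above the table) (horizontal distance between window and stage below 0.02 m and height (world z) of window below 0.105 m and linear speed of window above 0.5 m/s).
It also fails if it takes over 72 s, if anything falls off the work surface, if the arm or the gripper's body presses on something with over 40 N, if the wrist force passes 120 N, or if a joint passes its speed limit or range.

## Working session

There is one attempt and no reset: what is moved stays moved. The work goes in short steps, Python scripts to look and compute and a shell command to move; the robot and the scene stay as the last step left them, time stands still between calls to the robot, and variables do not carry over. Pictures are saved under pics/ and viewed, and the job is handed in when it is done.

```bash
mkdir -p pics; ls; python3 - <<'E'
from workcell import bot
import cv2,numpy as np
o=bot.get_obs(); print({k:np.round(v,3).tolist() for k,v in o.items()}, bot.pinch_z)
for n in("top","side","wrist"):
    c=bot.get_calibration(n); p,d=bot.camera(n)
    np.savez(f"pics/{n}0.npz",p=p,d=d,R=c["R"],t=c["t"],v=c["vfov"],cx=c["cx"],cy=c["cy"])
    cv2.imwrite(f"pics/{n}0.png",p); print(n,c)
E
```

```text
pics
{'clock': 0.0, 'joint_pos': [1.134, 0.241, 0.004, 1.335, -0.0, 1.571], 'joint_vel': [0.001, 0.0, 0.0, 0.001, 0.002, -0.0], 'tau': [0.001, -37.232, 25.241, 0.017, -0.0, -0.0], 'eef_pos': [0.211, 0.452, 0.23], 'tool_rot': [0.844, 0.537, -0.001, 0.001], 'ft_force': [-0.181, -0.029, 0.446], 'ft_torque': [0.048, -0.01, -0.007], 'grip_width': 0.085} 0.0187
top {'vfov': 49.11990356643354, 'cx': 272.78699093326816, 'cy': 212.871568868785, 'R': array([[ 0.00714727, -0.99988283, -0.01353671],
       [-0.99512058, -0.00577975, -0.09849683],
       [ 0.09840705,  0.01417464, -0.99504529]]), 't': array([-0.05514875,  0.46567857,  1.31808821])}
side {'vfov': 50.778648385762516, 'cx': 280.36638476693264, 'cy': 207.30180346961808, 'R': array([[ 0.78353235, -0.620987  ,  0.0212649 ],
       [-0.41037212, -0.54287935, -0.73271873],
       [ 0.46655308,  0.56538231, -0.68019929]]), 't': array([-0.41685606,  0.2435006 ,  0.76611762])}
wrist {'vfov': 71.67549397324568, 'cx': 278.17222580765974, 'cy': 208.2332853788604, 'R': array([[ 4.22473689e-01,  9.06375011e-01, -5.67192042e-04],
       [ 8.57280153e-01, -3.99386592e-01,  3.24901661e-01],
       [ 2.94256218e-01, -1.37748646e-01, -9.45747635e-01]]), 't': array([-0.49965528, -0.04161258,  0.3808964 ])}
```

View pics/top0.png

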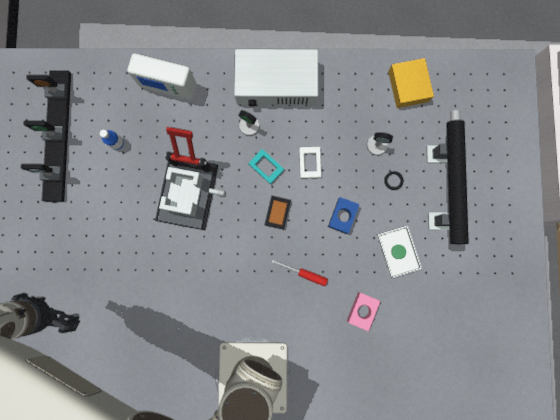

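View pics/side0.png

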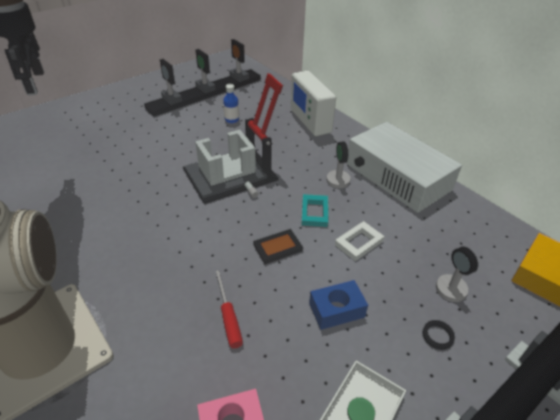

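View pics/wrist0.png

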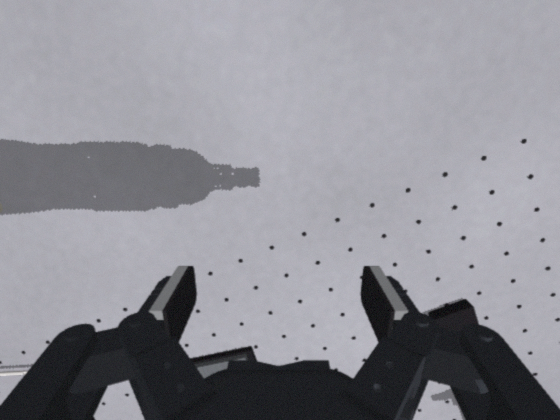

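Top view candidates: blue housing at (344,215), with a pink look-alike at (364,311) and the bottle's blue cap at (112,140). White spacer at (311,162), with the turquoise frame at (266,167) and the white tray at (399,252) as things it could be confused with. Amber window at (278,212), with the orange box at (411,82) as its look-alike. Stage at (188,195), clamp at (182,147), mounts at (249,122) and (379,143).

```bash
cat > h.py <<'E'
import numpy as np, cv2
def load(f):
    z=np.load(f); return z['p'],z['d'],dict(R=z['R'],t=z['t'],vfov=float(z['v']),cx=float(z['cx']),cy=float(z['cy']))
def snap(bot,n,tag):
    c=bot.get_calibration(n); p,d=bot.camera(n)
    np.savez(f"pics/{tag}.npz",p=p,d=d,R=c["R"],t=c["t"],v=c["vfov"],cx=c["cx"],cy=c["cy"]); cv2.imwrite(f"pics/{tag}.png",p)
    return p,d,c
def f_(c): return 210/np.tan(np.radians(c['vfov'])/2)
def ray(c,uv,z):
    uv=np.atleast_2d(np.asarray(uv,float)); f=f_(c)
    d=np.c_[(uv[:,0]-c['cx'])/f,(uv[:,1]-c['cy'])/f,np.ones(len(uv))]@c['R']
    o=-c['R'].T@c['t']; return o+d*((z-o[2])/d[:,2])[:,None]
def cloud(c,d):
    v,u=np.mgrid[:420,:560]; f=f_(c)
    P=np.stack([(u-c['cx'])/f*d,(v-c['cy'])/f*d,d],-1)
    return (P-c['t'])@c['R']
def proj(c,X):
    q=np.atleast_2d(X)@c['R'].T+c['t']; f=f_(c); return np.c_[f*q[:,0]/q[:,2]+c['cx'],f*q[:,1]/q[:,2]+c['cy']]
def rect(m,c,z,box=None,fill=True):
    if box is not None:
        k=np.zeros_like(m); x0,y0,x1,y1=box; k[y0:y1,x0:x1]=m[y0:y1,x0:x1]; m=k
    cs,_=cv2.findContours(m.astype(np.uint8),cv2.RETR_EXTERNAL,cv2.CHAIN_APPROX_NONE)
    k=max(cs,key=cv2.contourArea)[:,0]
    X=ray(c,k,z)[:,:2]
    (cx,cy),(w,h),a=cv2.minAreaRect((X*1000).astype(np.float32))
    if w<h: w,h,a=h,w,a+90
    return np.array([cx,cy]),(w,h),(a+90)%180-90
E
python3 - <<'E'
from h import *
p,d,c=load("pics/top0.npz")
big=cv2.resize(p[100:260,150:370],None,fx=3.5,fy=3.5,interpolation=cv2.INTER_NEAREST); cv2.imwrite("pics/crop0.png",big)
hsv=cv2.cvtColor(p,cv2.COLOR_BGR2HSV); H,S,V=hsv[...,0],hsv[...,1],hsv[...,2]
W=cloud(c,d); 
print("table z",np.median(W[230:250,230:330,2]))
print("housing",rect((H>100)&(H<128)&(S>100),c,.04,(320,190,370,240)))
print("spacer",rect((V>190)&(S<40),c,.016,(290,140,330,185)))
print("window",rect((V<70)|((H<20)&(S>120)),c,.014,(258,188,300,236)))
print("stage",rect((V<75),c,.02,(150,165,225,235)))
for n,(u,v) in dict(h=(344,206),sp=(304,162),w=(278,212),nestfloor=(190,190),A=(249,122),B=(379,143)).items(): print(n,W[v,u].round(3))
print(bot:=0)
E
```

```text
table z 0.0018317070718204004
housing (array([ 458.96780396, -255.56643677]), (91.5614242553711, 61.20968246459961), -20.677871704101562)
spacer (array([ 619.50982666, -160.15586853]), (90.96163940429688, 60.518619537353516), 2.335623264312744)
window (array([468.48577881, -65.8743515 ]), (88.23764038085938, 56.79238510131836), -12.865409851074219)
stage (array([568.52130127, 179.00439453]), (130.80592346191406, 77.69222259521484), -89.74966591596603)
h [ 0.485 -0.257  0.041]
sp [ 0.621 -0.144  0.003]
w [ 0.47  -0.067  0.008]
nestfloor [0.53  0.189 0.035]
A [0.721 0.017 0.077]
B [ 0.668 -0.358  0.049]
0
```

View pics/crop0.png

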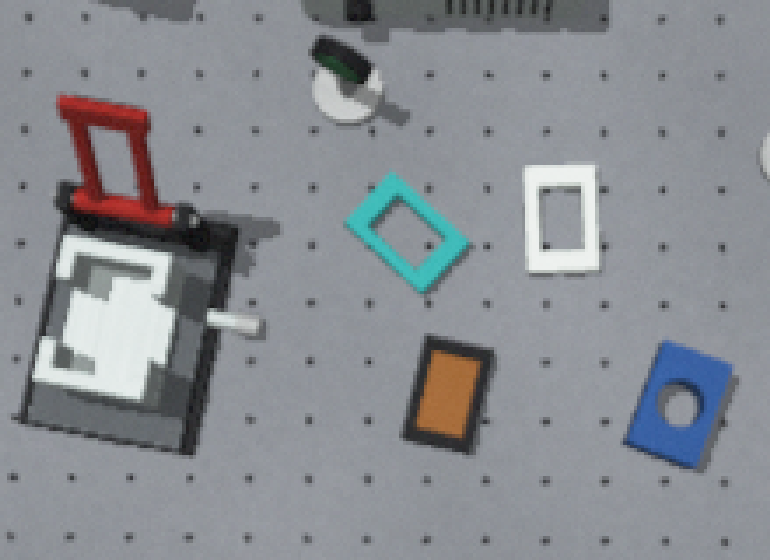

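```bash
python3 -m inch '[[-0.9,0.87,0,0,0,0,-1],[-0.9,0.87,0,0,0,0,-1],[-0.9,0.87,0,0,0,0,-1],[-0.9,0.87,0,0,0,0,-1],[-0.9,0.87,0,0,0,0,-1],[-0.9,0.87,0,0,0,0,-1],[-0.9,0.87,0,0,0,0,-1],[-0.9,0.87,0,0,0,0,-1]]'
python3 -m inch '[[-0.9,0.87,0,0,0,0,-1],[-0.9,0.87,0,0,0,0,-1],[-0.9,0.87,0,0,0,0,-1],[-0.9,0.87,0,0,0,0,-1],[-0.9,0.87,0,0,0,0,-1],[-0.9,0.87,0,0,0,0,-1],[-0.9,0.87,0,0,0,0,-1],[-0.9,0.87,0,0,0,0,-1]]'
cat > go.py <<'E'
import sys
from h import *
from workcell import bot
from scipy.spatial.transform import Rotation as Ro
def to(x,y,z,ang):
    """tool units to reach TCP (m) with jaw (tool x) at angle ang deg, tool down"""
    o=bot.get_obs(); R=Ro.from_quat(o['tool_rot']); p=np.array(o['eef_pos'])
    d=R.inv().apply(np.array([x,y,z])-p)/.025
    a=np.radians(ang); T=Ro.from_matrix(np.c_[[np.cos(a),np.sin(a),0],[np.sin(a),-np.cos(a),0],[0,0,-1]])
    T2=Ro.from_matrix(T.as_matrix()@np.diag([-1,-1,1]))
    r=min(((R.inv()*t).as_rotvec() for t in(T,T2)),key=np.linalg.norm)/np.pi
    print("t",round(o['clock'],2),"pos",p.round(4),"yaw",np.degrees(np.arctan2(*R.as_matrix()[[1,0],0])).round(2),"F",np.round(o['ft_force'],1),"w",round(o['grip_width'],4),"tilt",np.degrees(np.arccos(-R.as_matrix()[2,2])).round(2))
    print("shift",d.round(3),"turn",r.round(4), "q6",round(o['joint_pos'][5],2))
if __name__=="__main__": to(*map(float,sys.argv[1:5]))
E
python3 go.py .459 -.2556 .2 69.3
```

```text
clock: 0.95
eef_pos: [0.293, 0.215, 0.2311]
tool_rot: [0.843, 0.537, -0.0, 0.0]
ft_force: [0.6, -0.2, 0.6]
grip_width: 0.0854
clock: 1.75
eef_pos: [0.3746, -0.0217, 0.2312]
tool_rot: [0.844, 0.537, -0.0, -0.0]
ft_force: [0.3, -0.2, 0.3]
grip_width: 0.085
t 1.75 pos [ 0.3746 -0.0217  0.2312] yaw 64.96 F [ 0.3 -0.2  0.3] w 0.085 tilt 0.01
shift [-7.049  7.02   1.246] turn [-0.0001 -0.     -0.0241] q6 0.38
```

```bash
python3 -m inch '[[-0.88,0.87,0.1,0,0,-0.003,-1],[-0.88,0.88,0.1,0,0,-0.003,-1],[-0.88,0.88,0.1,0,0,-0.003,-1],[-0.88,0.88,0.1,0,0,-0.003,-1],[-0.88,0.88,0.1,0,0,-0.003,-1],[-0.88,0.88,0.1,0,0,-0.003,-1],[-0.88,0.88,0.1,0,0,-0.003,-1],[-0.88,0.88,0.1,0,0,-0.003,-1]]'
python3 - <<'E'
from go import *
p,d,c=snap(bot,"wrist","w1")
print("cam",-c['R'].T@c['t'])
hsv=cv2.cvtColor(p,cv2.COLOR_BGR2HSV); H,S,V=hsv[...,0],hsv[...,1],hsv[...,2]
print(rect((H>100)&(H<128)&(S>100),c,.04))
to(.459,-.2556,.1,69.3)
E
```

```text
clock: 2.55
eef_pos: [0.4671, -0.2524, 0.2108]
tool_rot: [0.823, 0.569, -0.0, -0.0]
ft_force: [0.7, 0.5, 0.5]
grip_width: 0.0854
cam [ 0.38801248 -0.22231619  0.35381557]
(array([ 460.71353149, -256.81951904]), (93.49799346923828, 60.073184967041016), -20.63916015625)
t 2.6 pos [ 0.4689 -0.2565  0.21  ] yaw 69.15 F [ 2.4 -3.1  1.1] w 0.0856 tilt 0.18
shift [-0.097 -0.39   4.398] turn [ 0.0006  0.0008 -0.0008] q6 -0.14
```

View pics/w1.png

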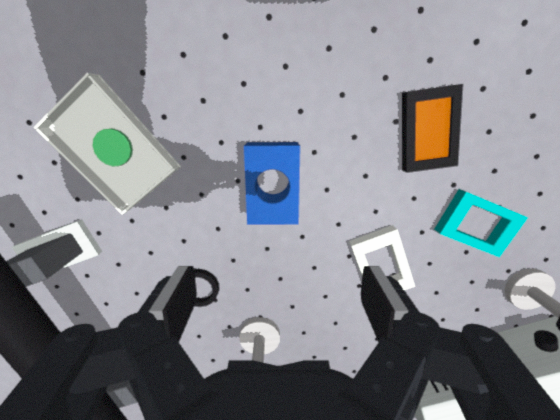

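```bash
python3 -m inch '[[-0.05,-0.18,0.9,0,0,0,-1],[-0.04,-0.18,1,0,0,0,-1],[0,0,1,0,0,0,-1],[0,0,1,0,0,0,-1],[0,0,1,0,0,0,-1],[0,0,1,0,0,0,-1],[0,0,1,0,0,0,-1],[0,0,0.8,0,0,0,-1]]'
python3 go.py .4598 -.2562 .01 69.35
```

```text
clock: 3.4
eef_pos: [0.4569, -0.2495, 0.0171]
tool_rot: [0.823, 0.568, -0.0, -0.001]
ft_force: [-0.5, 0.3, -1.0]
grip_width: 0.0856
t 3.4 pos [ 0.4569 -0.2495  0.0171] yaw 69.29 F [-0.5  0.3 -1. ] w 0.0856 tilt 0.11
shift [-0.209  0.204  0.284] turn [-0.0006 -0.0001 -0.0003] q6 -0.14
```

```bash
python3 -m inch '[[0,0,0.28,0,0,0,-1],[0,0,0,0,0,0,-1],[0,0,0,0,0,0,1],[0,0,0,0,0,0,1],[0,0,0,0,0,0,1],[0,0,0,0,0,0,1],[0,0,0,0,0,0,1],[0,0,0,0,0,0,1]]'
python3 go.py .4598 -.2562 .01 69.35
```

```text
clock: 4.2
eef_pos: [0.4591, -0.2513, 0.0137]
tool_rot: [0.823, 0.568, 0.0, 0.002]
ft_force: [-1.7, -0.3, 7.3]
grip_width: 0.059
t 4.2 pos [ 0.4591 -0.2513  0.0137] yaw 69.28 F [-1.7 -0.3  7.3] w 0.059 tilt 0.24
shift [-0.173  0.095  0.148] turn [ 0.0012  0.0005 -0.0004] q6 -0.14
```

```bash
python3 -m inch '[[0,0,-0.4,0,0,0,1],[0,0,-1,0,0,0,1],[0,0,-1,0,0,0,1],[0,0,-1,0,0,0,1],[0,0,-1,0,0,0,1],[0,0,-1,0,0,0,1],[0,0,-1,0,0,0,1],[0,0,-1,0,0,0,1]]'
python3 - <<'E'
from go import *
p,d,c=load("pics/top0.npz"); W=cloud(c,d); hsv=cv2.cvtColor(p,cv2.COLOR_BGR2HSV)
z=W[...,2]; V=hsv[...,2];S=hsv[...,1]
box=np.zeros(z.shape,bool); box[150:240,145:230]=1
m=box&(z>.012)&(z<.03); 
X=(W[m][:,:2]*1000).astype(np.float32); print("stage top depth",cv2.minAreaRect(X),len(X))
m=box&(z>.088)&(z<.1)&(S<40); X=(W[m][:,:2]*1000).astype(np.float32); print("walltops",cv2.minAreaRect(X),len(X))
m=(box&(z>.012)&(S<80)).astype(np.uint8)
vis=cv2.resize(p[150:240,145:230],None,fx=6,fy=6,interpolation=cv2.INTER_CUBIC); cv2.imwrite("pics/stage.png",vis)
zz=np.clip(z[150:240,145:230]*2000,0,255).astype(np.uint8); cv2.imwrite("pics/stagez.png",cv2.resize(zz,None,fx=6,fy=6,interpolation=cv2.INTER_NEAREST))
to(.459,-.25,.2,70)
E
```

```text
clock: 5.0
eef_pos: [0.457, -0.2493, 0.1977]
tool_rot: [0.823, 0.569, -0.0, -0.001]
ft_force: [0.5, -0.5, -4.2]
grip_width: 0.0587
stage top depth ((524.791748046875, 187.52281188964844), (185.68138122558594, 198.77828979492188), 79.67427062988281) 1530
walltops ((532.7686767578125, 200.54287719726562), (105.34764099121094, 143.2578125), 81.7387924194336) 420
t 5.0 pos [ 0.457  -0.2493  0.1977] yaw 69.31 F [ 0.5 -0.5 -4.2] w 0.0587 tilt 0.12
shift [ 0.001  0.086 -0.093] turn [-0.0005 -0.0003 -0.0038] q6 -0.14
```

View pics/stage.png

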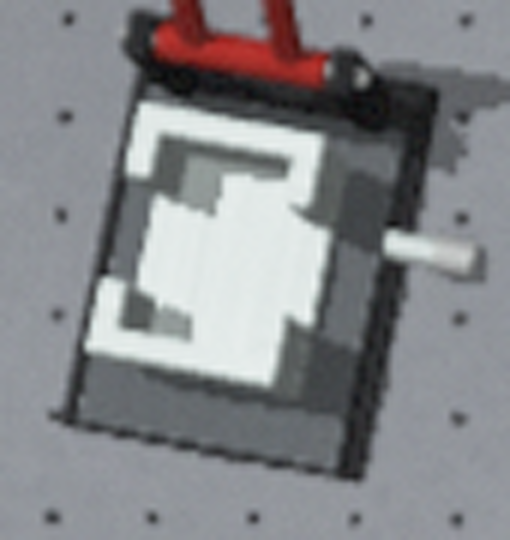

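View pics/stagez.png

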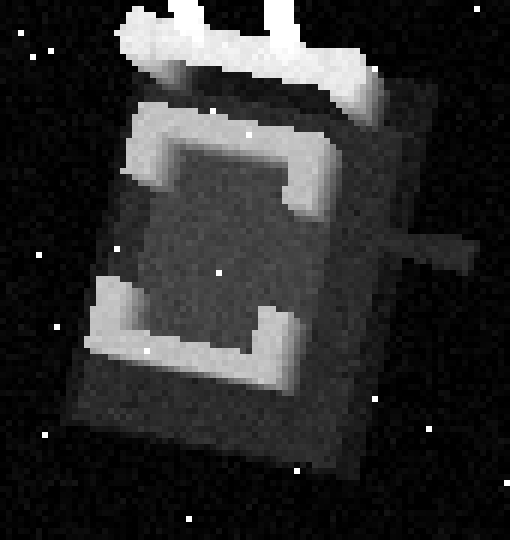

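```bash
python3 - <<'E'
from h import *
p,d,c=load("pics/top0.npz"); d=cv2.medianBlur(d,3); W=cloud(c,d); z=W[...,2]
m=((z>.075)&(z<.103)).astype(np.uint8); k=np.zeros_like(m); k[164:216,155:205]=m[164:216,155:205]
n,l,s,_=cv2.connectedComponentsWithStats(k); print(s)
keep=np.isin(l,[i for i in range(1,n) if s[i,4]>60])
print("z walltop",np.median(z[keep]))
v,u=np.nonzero(keep)
X=ray(c,np.c_[u,v],.094)[:,:2]*1000
r=cv2.minAreaRect(X.astype(np.float32)); print("nest",r)
# stage: table-plane contrast, z>.01
m=((z>.012)).astype(np.uint8); k=np.zeros_like(m); k[150:240,145:230]=m[150:240,145:230]
E
```

```text
[[     0      0    560    420 234672]
 [   199    165      6      4     12]
 [   166    167     34     18    264]
 [   159    196     35     18    252]]
z walltop 0.09519812168630383
nest ((521.5530395507812, 207.91622924804688), (92.11927032470703, 119.547607421875), 79.69406127929688)
```

```bash
python3 -m inch '[[1,-0.2,0,0,0,0,1],[1,-0.2,0,0,0,0,1],[1,-0.2,0,0,0,0,1],[1,-0.2,0,0,0,0,1],[1,-0.25,0,0,0,0,1],[1,-0.25,0,0,0,0,1],[1,-0.25,0,0,0,0,1],[1,-0.25,0,0,0,0,1]]'
python3 -m inch '[[1,-0.25,0,0,0,0,1],[1,-0.25,0,0,0,0,1],[1,-0.25,0,0,0,0,1],[1,-0.25,0,0,0,0,1],[1,-0.25,0,0,0,0,1],[0.3,-0.25,0,0,0,-0.028,1],[0,0,0,0,0,-0.029,1],[0,0,0,0,0,0,1]]'
cat > nest.py <<'E'
from h import *
def nest(d,c,box=None,zr=(.086,.102)):
    d=cv2.medianBlur(d,5); W=cloud(c,d); z=W[...,2]
    m=((z>zr[0])&(z<zr[1])&(d>0))
    # near nest only
    m&=np.hypot(W[...,0]-.5215,W[...,1]-.208)<.085
    m=m.astype(np.uint8)
    n,l,s,_=cv2.connectedComponentsWithStats(m)
    keep=np.isin(l,[i for i in range(1,n) if s[i,4]>150]); print(s[1:][s[1:,4]>150], "z",np.median(z[keep]))
    v,u=np.nonzero(keep)
    X=ray(c,np.c_[u,v],.094)[:,:2]*1000
    return cv2.minAreaRect(X.astype(np.float32)),keep
E
python3 - <<'E'
from go import *; from nest import nest
p,d,c=snap(bot,"wrist","w2")
r,k=nest(d,c); print(r)
q=p.copy(); q[k]=(0,0,255); cv2.imwrite("pics/w2m.png",np.hstack([p[:, :],q])[:, :][::1,::1] if 0 else cv2.resize(np.hstack([p,q]),(800,300)))
to(.5215,.208,.2,79.7)
E
```

```text
clock: 5.8
eef_pos: [0.4854, -0.0456, 0.1967]
tool_rot: [0.823, 0.569, -0.0, -0.001]
ft_force: [0.7, 0.7, -2.5]
grip_width: 0.0588
clock: 6.6
eef_pos: [0.4972, 0.0907, 0.1966]
tool_rot: [0.768, 0.64, -0.001, -0.001]
ft_force: [0.1, 0.6, -3.8]
grip_width: 0.0586
[[ 363  145  112   42 2574]
 [ 353  235  102   38 2101]] z 0.09452005617780668
((522.7283935546875, 206.63516235351562), (92.6023178100586, 120.61746978759766), 79.64935302734375)
t 6.65 pos [0.4974 0.0904 0.1966] yaw 79.49 F [-0.3 -0.3 -3.5] w 0.0586 tilt 0.09
shift [ 4.803  0.091 -0.137] turn [-0.0005  0.     -0.0012] q6 0.36
```

View pics/w2m.png

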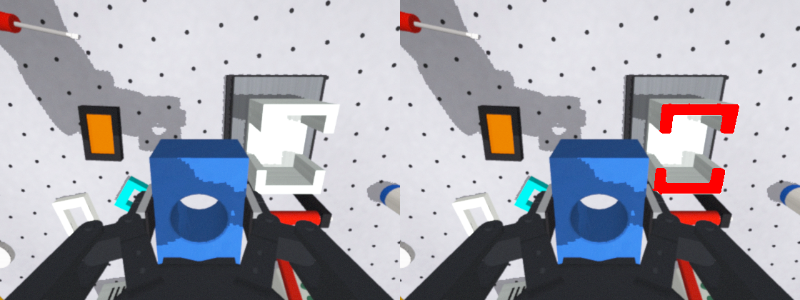

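```bash
python3 - <<'E'
from h import *; from nest import nest
p,d,c=load("pics/w2.npz")
for zr in((.086,.102),(.089,.1),(.091,.099)):
  r,k=nest(d,c,zr=zr); print(zr,r)
g=p.min(2)
for th in (200,225,240,250):
  k2=(k0:=nest(d,c)[1])&(g>th); v,u=np.nonzero(cv2.medianBlur(k2.astype(np.uint8),5)); X=ray(c,np.c_[u,v],.094)[:,:2]*1000; print(th,cv2.minAreaRect(X.astype(np.float32)))
cv2.imwrite("pics/w2z.png",cv2.resize(p[120:290,300:500],None,fx=3.5,fy=3.5,interpolation=cv2.INTER_NEAREST))
E
```

```text
[[ 363  145  112   42 2574]
 [ 353  235  102   38 2101]] z 0.09452005617780668
(0.086, 0.102) ((522.7283935546875, 206.63516235351562), (92.6023178100586, 120.61746978759766), 79.64935302734375)
[[ 364  146  111   41 2482]
 [ 354  236  101   37 1918]] z 0.09454651636757014
(0.089, 0.1) ((523.2255249023438, 207.07765197753906), (91.55342102050781, 119.79878234863281), 79.649169921875)
[[ 365  146  110   41 2412]
 [ 355  237  100   36 1760]] z 0.0945641748919068
(0.091, 0.099) ((523.3115844726562, 207.54905700683594), (90.59495544433594, 119.79878234863281), 79.649169921875)
[[ 363  145  112   42 2574]
 [ 353  235  102   38 2101]] z 0.09452005617780668
200 ((522.8604736328125, 208.28558349609375), (89.24674987792969, 118.7024917602539), 79.68695068359375)
[[ 363  145  112   42 2574]
 [ 353  235  102   38 2101]] z 0.09452005617780668
225 ((522.3868408203125, 208.5059051513672), (88.9666519165039, 117.70623016357422), 79.6968002319336)
[[ 363  145  112   42 2574]
 [ 353  235  102   38 2101]] z 0.09452005617780668
240 ((522.395263671875, 208.55194091796875), (88.72489166259766, 117.71084594726562), 79.6999282836914)
[[ 363  145  112   42 2574]
 [ 353  235  102   38 2101]] z 0.09452005617780668
250 ((522.8045043945312, 208.55271911621094), (88.14920043945312, 116.81529235839844), 79.6380615234375)
```

View pics/w2z.png

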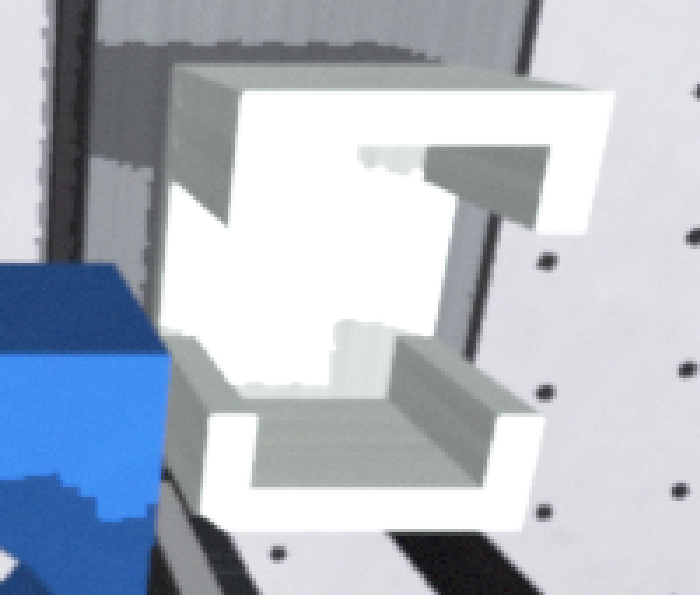

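```bash
python3 - <<'E'
from h import *
p,d,c=load("pics/w2.npz"); d=cv2.medianBlur(d,5); W=cloud(c,d)
tcp=np.array([.4974,.0904,.1966]); a=np.radians(79.49); tx=np.array([np.cos(a),np.sin(a)]); ty=np.array([np.sin(a),-np.cos(a)])
hsv=cv2.cvtColor(p,cv2.COLOR_BGR2HSV); b=(hsv[...,0]>100)&(hsv[...,0]<128)&(hsv[...,1]>100)
z=W[...,2]; print("top z",np.median(z[300:310,320:330]))
m=b&(z>.216)&(z<.235)
L=np.stack([(W[...,:2]-tcp[:2])@tx,(W[...,:2]-tcp[:2])@ty],-1)*1000
print(np.percentile(L[m],[.3,1,50,99,99.7],axis=0).round(1))
print(np.percentile(z[m],[1,50,99]))
for r in (230,260,300,340): 
  k=np.nonzero(m[r])[0]; print(r,k.min(),k.max(),L[r,k.min()],L[r,k.max()])
# tilt
A=np.c_[L[m]/1000,np.ones(m.sum())]; print(np.linalg.lstsq(A,z[m],rcond=None)[0])
# bore centre
print(p[305:309,285:289].mean((0,1)))
E
```

```text
top z 0.223287606723451
[[-28.9 -39.4]
 [-28.5 -39.3]
 [  0.8 -14.5]
 [ 30.3  38.7]
 [ 30.8  40.8]]
[0.21660446 0.2233235  0.22389873]
230 210 347 [-28.94671305 -34.67690712] [ 30.73571463 -34.84209276]
260 212 345 [-29.13033608 -19.93810507] [ 30.97745105 -20.18348478]
300 216 341 [-28.39004473   0.45180006] [30.36527575  0.1884721 ]
340 219 337 [-28.87031611  25.51973044] [30.36711004 24.69580771]
[ 0.00235322 -0.00218605  0.22291917]
[123.375   70.8125  35.0625]
```

```bash
python3 - <<'E'
from h import *
p,d,c=load("pics/w2.npz")
tcp=np.array([.4974,.0904,.1966]); a=np.radians(79.49); tx=np.array([np.cos(a),np.sin(a)]); ty=np.array([np.sin(a),-np.cos(a)])
dm=cv2.medianBlur(d,5); W=cloud(c,dm); z=W[...,2]
m=((z>.2205)&(z<.226)).astype(np.uint8)
roi=np.zeros_like(m); roi[200:365,190:360]=1
hole=((m==0)&(roi==1)).astype(np.uint8); hole[:240]=0; hole[345:]=0; hole[:,:222]=0; hole[:,345:]=0
n,l,s,ct=cv2.connectedComponentsWithStats(hole); i=1+s[1:,4].argmax(); print(s[i])
v,u=np.nonzero(l==i); X=ray(c,np.c_[u,v],.223)[:,:2]-tcp[:2]
L=np.c_[X@tx,X@ty]*1000; print(L.min(0),L.max(0)); print(cv2.minEnclosingCircle(L.astype(np.float32)))
for r in range(214,228,2): print(r,z[r,300],ray(c,[300,r],.223)[0,:2]@ty*1000-tcp[:2]@ty*1000)
cv2.imwrite("pics/w2h.png",cv2.resize(p[190:370,180:370],None,fx=3,fy=3))
E
```

```text
[ 239  272   80   65 4011]
[-17.89845927 -13.9431049 ] [19.94571693 22.5399905 ]
((1.0223265886306763, 4.0526933670043945), 18.932165145874023)
214 0.2149592245493147 -42.248817119939304
216 0.21791001494930815 -41.33823528457481
218 0.21993638163957735 -40.423322667543516
220 0.22250653169976123 -39.50404829901322
222 0.22324393288271027 -38.58038091315552
224 0.22354304984440815 -37.652288944600286
226 0.22360029970527528 -36.71974052484063
```

View pics/w2h.png

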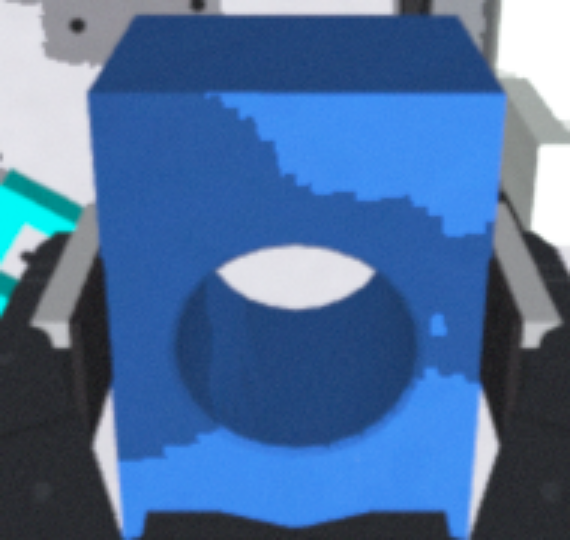

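```bash
python3 go.py .5181 .2083 .1185 79.7; python3 -m inch '[[0.9,0,0,0,0,-0.0012,1],[0.95,0,0,0,0,0,1],[0.95,0,0,0,0,0,1],[0.95,0,0,0,0,0,1],[0.95,0,0.2,0,0,0,1],[0.05,0,0.8,0,0,0,1],[0,0,0.9,0,0,0,1],[0,0,0.6,0,0,0,1]]'; python3 go.py .5181 .2083 .1185 79.7
```

```text
t 6.65 pos [0.4974 0.0904 0.1966] yaw 79.49 F [-0.3 -0.3 -3.5] w 0.0586 tilt 0.09
shift [ 4.79  -0.04   3.123] turn [-0.0005  0.     -0.0012] q6 0.36
clock: 7.45
eef_pos: [0.5183, 0.2065, 0.1326]
tool_rot: [0.768, 0.64, -0.001, -0.001]
ft_force: [0.5, -0.5, -4.0]
grip_width: 0.0587
t 7.45 pos [0.5183 0.2065 0.1326] yaw 79.65 F [ 0.5 -0.5 -4. ] w 0.0587 tilt 0.17
shift [ 0.07  -0.018  0.562] turn [-0.0008  0.0004 -0.0003] q6 0.56
```

```bash
python3 -m inch '[[0.07,0,0.3,0,0,0,1],[0,0,0.25,0,0,0,1],[0,0,0.2,0,0,0,1],[0,0,0.15,0,0,0,1],[0,0,0.15,0,0,0,1],[0,0,0.15,0,0,0,1],[0,0,0.15,0,0,0,1],[0,0,0,0,0,0,1]]'; python3 - <<'E'
from go import *
for n in("side","wrist","top"): snap(bot,n,n+"3")
to(.5181,.2083,.05,79.7)
s=cv2.imread("pics/side3.png")[100:240,140:320]; w=cv2.imread("pics/wrist3.png")
cv2.imwrite("pics/v3.png",np.hstack([cv2.resize(s,None,fx=2.3,fy=2.3),cv2.resize(w,(429,322))])[:, :800])
E
```

```text
clock: 8.25
eef_pos: [0.519, 0.2094, 0.1032]
tool_rot: [0.767, 0.641, 0.001, -0.001]
ft_force: [-8.0, -0.2, 10.1]
grip_width: 0.0588
t 8.4 pos [0.519  0.2094 0.1032] yaw 79.8 F [-8.  -1.4  9.2] w 0.0587 tilt 0.11
shift [-0.053 -0.028  2.127] turn [ 0.0001 -0.0006  0.0005] q6 0.56
```

View pics/v3.png

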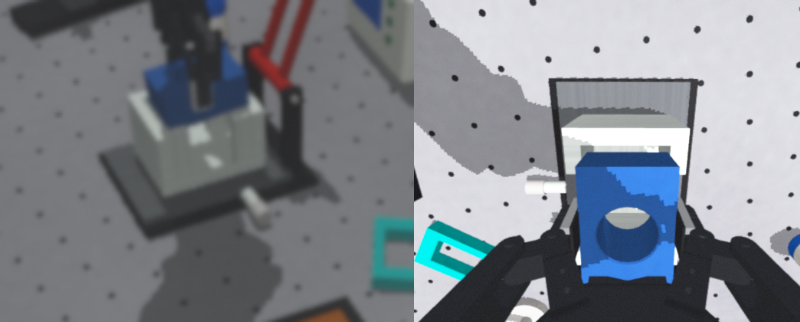

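```bash
python3 -m inch '[[0,-0.03,-0.05,0,0,0,1],[0,-0.03,0,0,0,0,1],[0,-0.03,0,0,0,0,1],[0,-0.03,0,0,0,0,1],[0,0,0,0,0,0,1],[0,0,0.05,0,0,0,1],[0,0,0.1,0,0,0,1],[0,0,0,0,0,0,1]]'; python3 go.py .5181 .2083 .05 79.7
```

```text
clock: 9.2
eef_pos: [0.5166, 0.2098, 0.099]
tool_rot: [0.767, 0.641, 0.001, -0.001]
ft_force: [-2.8, 0.6, 7.3]
grip_width: 0.0588
t 9.2 pos [0.5166 0.2098 0.099 ] yaw 79.79 F [-2.8  0.6  7.3] w 0.0588 tilt 0.09
shift [-0.05   0.071  1.958] turn [-0.     -0.0005  0.0005] q6 0.56
```

```bash
python3 -m inch '[[0,-0.04,-0.04,0,0,0,1],[0,-0.04,0,0,0,0,1],[0,0,0.04,0,0,0,1],[0,0,0.1,0,0,0,1],[0,0,0.1,0,0,0,1],[0,0,0.1,0,0,0,1],[0,0,0,0,0,0,1],[0,0,0,0,0,0,1]]'; python3 go.py .5181 .2083 .05 79.7
```

```text
clock: 10.0
eef_pos: [0.512, 0.21, 0.0907]
tool_rot: [0.767, 0.642, -0.002, -0.002]
ft_force: [-6.6, 0.3, 9.3]
grip_width: 0.0588
t 10.0 pos [0.512  0.21   0.0907] yaw 79.83 F [-6.6  0.3  9.3] w 0.0588 tilt 0.3
shift [-0.026  0.262  1.625] turn [-0.0017 -0.0001  0.0007] q6 0.57
```

```bash
python3 - <<'E'
from go import *
p,d,c=snap(bot,"wrist","wrist4"); s,_,_=snap(bot,"side","side4")
cv2.imwrite("pics/v4.png",cv2.resize(p[80:400,140:440],None,fx=1.8,fy=1.8))
cv2.imwrite("pics/v4s.png",cv2.resize(s[100:240,140:320],None,fx=4,fy=4,interpolation=cv2.INTER_CUBIC))
E
```

```text
(no output)
```

View pics/v4.png

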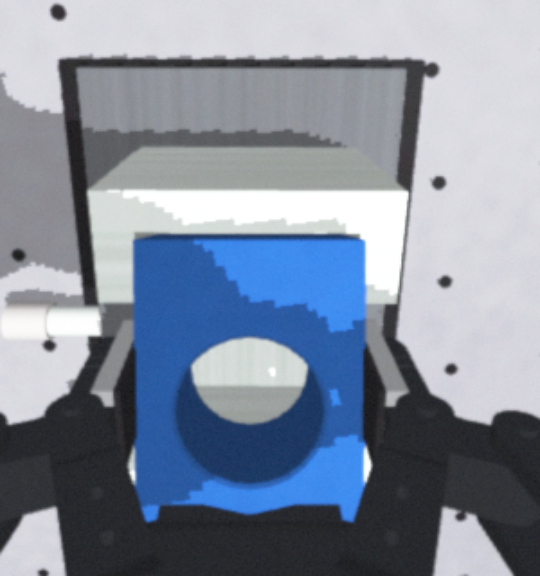

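View pics/v4s.png

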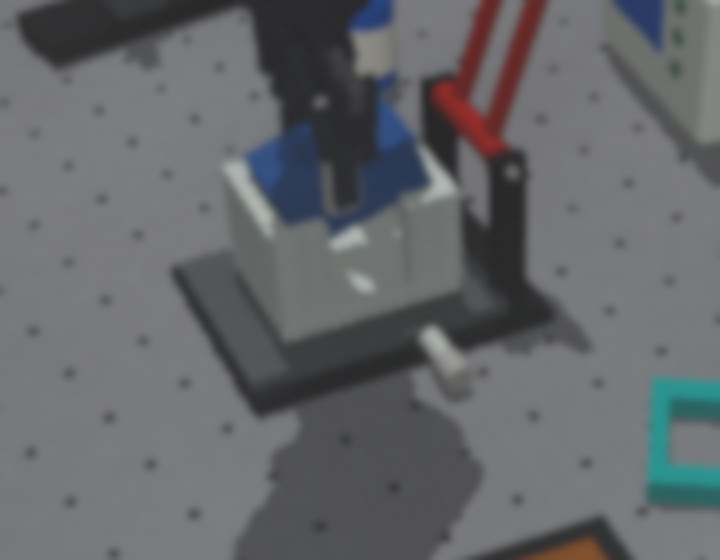

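```bash
cat > held.py <<'E'
from h import *
def held(tag,tcp,yaw,mask,thick=None):
    p,d,c=load(f"pics/{tag}.npz"); d=cv2.medianBlur(d,5); W=cloud(c,d)
    a=np.radians(yaw); tx=np.array([np.cos(a),np.sin(a)]); ty=np.array([np.sin(a),-np.cos(a)])
    q=W[...,:2]-np.array(tcp[:2]); L=np.stack([q@tx,q@ty],-1)*1000; z=W[...,2]*1000
    return p,d,c,W,L,z
E
python3 - <<'E'
from held import *
p,d,c,W,L,z=held("wrist4",(.512,.21,.0907),79.83,None)
b=(p[...,0]>100)&(p[...,2]<100); b[:,:]&=True
m=b&(z>100)&(np.abs(L[...,0])<28)&(np.abs(L[...,1])<45)
m=cv2.erode(m.astype(np.uint8),np.ones((7,7)))>0
A=np.c_[L[m],np.ones(m.sum())]; print("plane",np.linalg.lstsq(A,z[m],rcond=None)[0], m.sum())
print(np.percentile(L[m],[0,100],axis=0))
col=290
for r in range(170,240,3): print(r,L[r,col].round(1),z[r,col].round(1),p[r,col])
E
```

```text
plane [9.10497691e-04 2.95072065e-01 1.18853123e+02] 10280
[[-26.61622039 -37.55678493]
 [ 26.58287588  30.04440579]]
170 [  8.1 -48.2] 53.5 [155 160 156]
173 [  7.7 -48.1] 62.0 [162 163 158]
176 [  7.4 -48.1] 70.5 [160 162 158]
179 [  7.  -48.3] 79.1 [157 162 157]
182 [  6.8 -48.3] 86.0 [161 164 159]
185 [  6.5 -48.3] 92.5 [199 202 196]
188 [  6.4 -47.3] 94.6 [255 255 255]
191 [  6.5 -45.8] 94.7 [255 255 255]
194 [  6.5 -44.2] 94.4 [255 255 255]
197 [  6.5 -42.6] 94.4 [255 255 255]
200 [  6.5 -41.1] 94.5 [255 255 254]
203 [  6.6 -39.5] 94.5 [213 218 210]
206 [  6.6 -37.9] 94.2 [213 219 212]
209 [  6.6 -36.1] 93.9 [188 186 179]
212 [  6.5 -36.1] 98.3 [129  73  31]
215 [  6.1 -37.9] 107.6 [238 136  60]
218 [  6.1 -36.5] 108.0 [239 140  61]
221 [  6.1 -35.3] 108.6 [239 142  65]
224 [  6.1 -34. ] 109.1 [238 139  61]
227 [  6.1 -32.5] 109.2 [239 140  62]
230 [  6.1 -31.2] 109.7 [236 138  62]
233 [  6.1 -29.8] 109.9 [237 140  61]
236 [  6.1 -28.6] 110.5 [237 138  63]
239 [  6.1 -27.3] 111.0 [236 134  59]
```

```bash
python3 -m inch '[[0,0,-0.6,0,0,0,1],[0,0,-0.6,0,0,0,1],[0,0,-0.6,0,0,0,1],[0,0,0,0.03,0,0,1],[0,0,0,0.03,0,0,1],[0,0,0,0.0315,0,0,1],[0,0,0,0,0,0,1],[0,0,0,0,0,0,1]]'
cat > look.py <<'E'
import sys
from go import *
def look(tag,nestc=(522.5,208.5),yaw=79.7,zmin=100):
    """held housing in stage axes (mm) relative to nest centre, from wrist camera"""
    p,d,c=snap(bot,"wrist",tag); o=bot.get_obs()
    dm=cv2.medianBlur(d,5); W=cloud(c,dm)*1000
    a=np.radians(yaw); sy=np.array([np.cos(a),np.sin(a)]); sx=np.array([np.sin(a),-np.cos(a)])
    q=W[...,:2]-np.array(nestc); SX=q@sx; SY=q@sy; z=W[...,2]
    e=np.array(o['eef_pos'])*1000; eq=e[:2]-nestc
    print("t",round(o['clock'],2),"TCP in nest",(eq@sx).round(1),(eq@sy).round(1),e[2].round(1),"F",np.round(o['ft_force'],1))
    return p,c,W,SX,SY,z
E
python3 - <<'E'
from look import *
p,c,W,SX,SY,z=look("wrist5")
b=(p[...,0]>100)&(p[...,2]<100)&(z>100)&(np.abs(SX)<70)&(np.abs(SY)<40)
m=cv2.erode(b.astype(np.uint8),np.ones((7,7)))>0
A=np.c_[SX[m],SY[m],np.ones(m.sum())]; k=np.linalg.lstsq(A,z[m],rcond=None)[0]; r=z[m]-A@k
for _ in range(3):
  g=np.abs(z[m]-A@k)<2; k=np.linalg.lstsq(A[g],z[m][g],rcond=None)[0]
print("plane",k,g.mean(), m.sum())
for cc in (240,320):
  rr=np.nonzero(b[:,cc])[0]; r0=rr.min(); print(cc,r0,[(SX[r,cc].round(1),z[r,cc].round(1)) for r in range(r0-4,r0+24,2)])
to(.5,.2,.2,79.7)
cv2.imwrite("pics/v5.png",p)
E
```

```text
clock: 10.9
eef_pos: [0.5137, 0.2089, 0.1329]
tool_rot: [0.76, 0.634, -0.094, -0.111]
ft_force: [-0.4, 0.6, -3.3]
grip_width: 0.0585
t 10.95 TCP in nest -8.9 -0.9 134.1 F [ 0.3 -0.7 -3.2]
plane [-9.70063761e-03 -2.07787376e-03  1.59605538e+02] 1.0 11169
240 213 [(np.float64(-39.1), np.float64(66.5)), (np.float64(-41.2), np.float64(140.5)), (np.float64(-41.1), np.float64(156.6)), (np.float64(-40.4), np.float64(160.4)), (np.float64(-39.5), np.float64(160.4)), (np.float64(-38.5), np.float64(159.9)), (np.float64(-37.6), np.float64(160.0)), (np.float64(-36.7), np.float64(160.0)), (np.float64(-35.7), np.float64(160.0)), (np.float64(-34.8), np.float64(159.9)), (np.float64(-33.9), np.float64(160.0)), (np.float64(-32.9), np.float64(159.9)), (np.float64(-32.0), np.float64(159.8)), (np.float64(-31.1), np.float64(159.8))]
320 212 [(np.float64(-40.2), np.float64(72.8)), (np.float64(-41.4), np.float64(130.5)), (np.float64(-41.2), np.float64(149.2)), (np.float64(-40.8), np.float64(159.5)), (np.float64(-39.9), np.float64(159.9)), (np.float64(-39.0), np.float64(159.8)), (np.float64(-38.1), np.float64(159.8)), (np.float64(-37.2), np.float64(159.8)), (np.float64(-36.2), np.float64(159.6)), (np.float64(-35.3), np.float64(159.8)), (np.float64(-34.4), np.float64(159.9)), (np.float64(-33.4), np.float64(159.8)), (np.float64(-32.5), np.float64(159.8)), (np.float64(-31.6), np.float64(159.8))]
t 10.95 pos [0.5136 0.2092 0.1341] yaw 79.76 F [ 0.3 -0.7 -3.2] w 0.0592 tilt 16.59
shift [-0.465 -1.203 -2.392] turn [-0.0922  0.0005  0.0003] q6 0.48
```

View pics/v5.png

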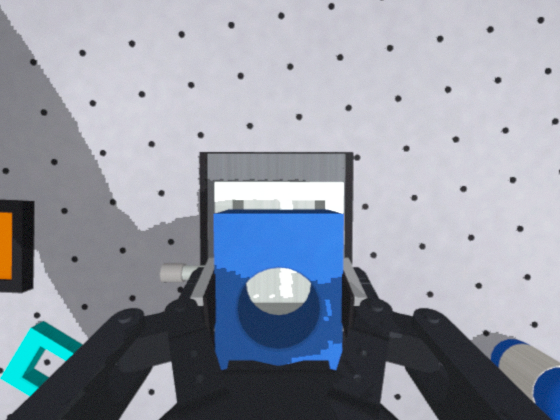

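```bash
python3 - <<'E'
from look import *
p,d,c=load("pics/wrist5.npz"); W=cloud(c,cv2.medianBlur(d,5))*1000
a=np.radians(79.7); sy=np.array([np.cos(a),np.sin(a)]); sx=np.array([np.sin(a),-np.cos(a)])
q=W[...,:2]-(522.5,208.5); SX=q@sx; SY=q@sy; z=W[...,2]
for cc in (250,280,310): print([(r,SX[r,cc].round(1),z[r,cc].round(0)) for r in range(170,212,2)])
r=190; k=[(cc,SY[r,cc].round(1)) for cc in range(200,360) if abs(z[r,cc]-94)<4]; print(k[0],k[-1])
r=240; k=[(cc,SY[r,cc].round(1)) for cc in range(200,360) if z[r,cc]>155]; print(k[0],k[-1])
r=200; k=[(cc,SY[r,cc].round(1)) for cc in range(200,360) if abs(z[r,cc]-94)<4]; print(k[0],k[-1],[b for a,b in zip(k,k[1:]) if b[0]-a[0]>3])
E
```

```text
[(170, np.float64(-73.7), np.float64(20.0)), (172, np.float64(-71.9), np.float64(20.0)), (174, np.float64(-70.0), np.float64(20.0)), (176, np.float64(-68.1), np.float64(20.0)), (178, np.float64(-66.3), np.float64(20.0)), (180, np.float64(-64.4), np.float64(20.0)), (182, np.float64(-62.5), np.float64(21.0)), (184, np.float64(-57.5), np.float64(94.0)), (186, np.float64(-56.1), np.float64(95.0)), (188, np.float64(-54.7), np.float64(95.0)), (190, np.float64(-53.4), np.float64(94.0)), (192, np.float64(-52.0), np.float64(94.0)), (194, np.float64(-50.6), np.float64(94.0)), (196, np.float64(-49.3), np.float64(94.0)), (198, np.float64(-47.9), np.float64(94.0)), (200, np.float64(-45.8), np.float64(33.0)), (202, np.float64(-44.0), np.float64(32.0)), (204, np.float64(-42.2), np.float64(32.0)), (206, np.float64(-40.4), np.float64(32.0)), (208, np.float64(-38.6), np.float64(32.0)), (210, np.float64(-41.3), np.float64(130.0))]
[(170, np.float64(-73.8), np.float64(20.0)), (172, np.float64(-71.9), np.float64(20.0)), (174, np.float64(-70.0), np.float64(20.0)), (176, np.float64(-68.2), np.float64(20.0)
[... 1150 characters left out ...]
188, np.float64(-54.8), np.float64(94.0)), (190, np.float64(-53.4), np.float64(94.0)), (192, np.float64(-52.0), np.float64(94.0)), (194, np.float64(-50.7), np.float64(95.0)), (196, np.float64(-49.3), np.float64(95.0)), (198, np.float64(-47.9), np.float64(94.0)), (200, np.float64(-45.8), np.float64(33.0)), (202, np.float64(-44.0), np.float64(32.0)), (204, np.float64(-42.2), np.float64(32.0)), (206, np.float64(-40.4), np.float64(32.0)), (208, np.float64(-38.6), np.float64(33.0)), (210, np.float64(-41.4), np.float64(131.0))]
(215, np.float64(-44.1)) (343, np.float64(43.9))
(214, np.float64(-30.4)) (343, np.float64(29.6))
(215, np.float64(-44.1)) (343, np.float64(43.9)) [(323, np.float64(30.4))]
```

```bash
python3 -m inch '[[0.016,-0.07,0.02,0,0,0,1],[0,-0.076,0.023,0,0,0,1],[0,0.085,0.288,0,0,0,1],[0,0.085,0.288,0,0,0,1],[0,0.085,0.288,0,0,0,1],[0,0.08,0.26,0,0,0,1],[0,0.07,0.24,0,0,0,1],[0,0,0,0,0,0,1]]'
cat > chk.py <<'E'
import sys
from look import *
p,c,W,SX,SY,z=look(sys.argv[1])
b=(p[...,0]>100)&(p[...,2]<100)&(z>75)&(np.abs(SX)<70)&(np.abs(SY)<40)
m=cv2.erode(b.astype(np.uint8),np.ones((7,7)))>0
A=np.c_[SX[m],SY[m],np.ones(m.sum())]; k=np.linalg.lstsq(A,z[m],rcond=None)[0]
for _ in range(3):
  g=np.abs(z[m]-A@k)<2; k=np.linalg.lstsq(A[g],z[m][g],rcond=None)[0]
print("plane",k,g.mean(), m.sum())
for cc in (250,310):
  r0=np.nonzero(b[:,cc])[0].min(); print(cc,r0,[(SX[r,cc].round(1),z[r,cc].round(1)) for r in range(r0-4,r0+10,2)])
r=270; q=[(i,SY[r,i].round(1)) for i in range(190,380) if b[r,i]]; print(q[0],q[-1])
E
python3 chk.py wrist6
```

```text
clock: 11.75
eef_pos: [0.5104, 0.2103, 0.0985]
tool_rot: [0.759, 0.634, -0.093, -0.11]
ft_force: [-0.1, -0.5, -3.4]
grip_width: 0.0584
t 11.8 TCP in nest -12.0 -0.2 99.2 F [ 0.2 -0.1 -4.1]
plane [-8.12586420e-03 -5.20750407e-04  1.25220252e+02] 1.0 11071
250 213 [(np.float64(-42.7), np.float64(33.5)), (np.float64(-44.8), np.float64(105.7)), (np.float64(-44.7), np.float64(122.1)), (np.float64(-44.0), np.float64(125.3)), (np.float64(-43.0), np.float64(125.5)), (np.float64(-42.1), np.float64(125.4)), (np.float64(-41.2), np.float64(125.5))]
310 213 [(np.float64(-42.7), np.float64(33.0)), (np.float64(-44.9), np.float64(105.7)), (np.float64(-44.7), np.float64(121.9)), (np.float64(-44.0), np.float64(125.1)), (np.float64(-43.1), np.float64(125.1)), (np.float64(-42.2), np.float64(125.4)), (np.float64(-41.2), np.float64(125.5))]
(214, np.float64(-30.1)) (354, np.float64(36.8))
```

```bash
python3 -m inch '[[0,0.08,0.268,0,0,0,1],[0,0.08,0.268,0,0,0,1],[0,0.08,0.268,0,0,0,1],[0,0.08,0.268,0,0,0,1],[0,0.08,0.268,0,0,0,1],[0,0.08,0.268,0,0,0,1],[0,0.08,0.268,0,0,0,1],[0,0.0,0,0,0,0,1]]'
python3 chk.py wrist7
```

```text
clock: 12.6
eef_pos: [0.5104, 0.2103, 0.0497]
tool_rot: [0.759, 0.634, -0.093, -0.11]
ft_force: [-0.9, 0.7, -3.3]
grip_width: 0.0588
t 12.65 TCP in nest -11.9 -0.2 50.4 F [-0.3  0.  -3.4]
plane [-7.43205625e-03 -7.45525519e-04  7.64156275e+01] 1.0 10826
250 214 [(np.float64(-47.1), np.float64(93.8)), (np.float64(-45.1), np.float64(73.6)), (np.float64(-44.4), np.float64(76.1)), (np.float64(-43.5), np.float64(76.8)), (np.float64(-42.5), np.float64(76.9)), (np.float64(-41.6), np.float64(76.5)), (np.float64(-40.7), np.float64(76.6))]
310 214 [(np.float64(-47.1), np.float64(94.0)), (np.float64(-45.2), np.float64(73.2)), (np.float64(-44.4), np.float64(76.4)), (np.float64(-43.5), np.float64(76.9)), (np.float64(-42.6), np.float64(76.9)), (np.float64(-41.7), np.float64(76.6)), (np.float64(-40.7), np.float64(76.6))]
(215, np.float64(-29.4)) (342, np.float64(30.0))
```

```bash
python3 -m inch '[[0,0.025,0.08,0,0,0,1],[0,0.025,0.08,0,0,0,1],[0,0.0,0.01,0,0,0,1],[0,0,0,0,0,0,0.3],[0,0,0,0,0,0,-0.5],[0,0,0,0,0,0,-1],[0,0,0,0,0,0,-1],[0,0,0,0,0,0,-1]]'
python3 chk.py wrist8
```

```text
clock: 13.45
eef_pos: [0.5115, 0.2107, 0.047]
tool_rot: [0.759, 0.635, -0.091, -0.11]
ft_force: [0.7, 0.5, -0.1]
grip_width: 0.0853
t 13.5 TCP in nest -11.3 0.1 46.9 F [-0.2 -0.   0.8]
plane [0. 0. 0.] nan 0chk.py:9: RuntimeWarning: Mean of empty slice.
  print("plane",k,g.mean(), m.sum())
  ret = ret.dtype.type(ret / rcount)
Traceback (most recent call last):
  File "chk.py", line 11, in <module>
    r0=np.nonzero(b[:,cc])[0].min(); print(cc,r0,[(SX[r,cc].round(1),z[r,cc].round(1)) for r in range(r0-4,r0+10,2)])
ValueError: zero-size array to reduction operation minimum which has no identity
```

```bash
python3 -m inch '[[0,-0.285,-0.959,0,0,0,-1],[0,-0.285,-0.959,0,0,0,-1],[0,-0.285,-0.959,0,0,0,-1],[0,-0.285,-0.959,0,0,0,-1],[0,-0.285,-0.959,0,0,0,-1],[0,0,0,-0.031,0,0,-1],[0,0,0,-0.031,0,0,-1],[0,0,0,-0.0302,0,0,-1]]'
sed -i 's/(z>75)/(z>60)/' chk.py; python3 chk.py wrist9; python3 go.py .6 -.15 .2 90
```

```text
clock: 14.3
eef_pos: [0.5116, 0.2106, 0.1724]
tool_rot: [0.768, 0.641, 0.003, 0.002]
ft_force: [-0.1, 0.4, 0.0]
grip_width: 0.0852
t 14.35 TCP in nest -14.8 -0.6 172.0 F [-4.2 -1.2 -1.1]
plane [3.19639819e-04 5.17383499e-04 7.25244041e+01] 0.9908392434988179 3384
250 176 [(np.float64(-48.8), np.float64(94.7)), (np.float64(-47.0), np.float64(93.7)), (np.float64(-40.5), np.float64(72.6)), (np.float64(-38.7), np.float64(72.4)), (np.float64(-37.0), np.float64(72.5)), (np.float64(-35.3), np.float64(72.6)), (np.float64(-33.4), np.float64(72.3))]
310 176 [(np.float64(-48.8), np.float64(94.5)), (np.float64(-47.1), np.float64(94.2)), (np.float64(-40.5), np.float64(72.5)), (np.float64(-38.8), np.float64(72.6)), (np.float64(-37.1), np.float64(72.6)), (np.float64(-35.3), np.float64(72.6)), (np.float64(-33.5), np.float64(72.5))]
t 14.35 pos [0.5078 0.2106 0.172 ] yaw 79.86 F [-4.2 -1.2 -1.1] w 0.0852 tilt 0.35
shift [-13.549   6.176  -1.084] turn [ 0.002   0.0002 -0.0564] q6 0.57Traceback (most recent call last):
  File "chk.py", line 12, in <module>
    r=270; q=[(i,SY[r,i].round(1)) for i in range(190,380) if b[r,i]]; print(q[0],q[-1])
                                                                             ~^^^
IndexError: list index out of range
```

View pics/wrist9.png

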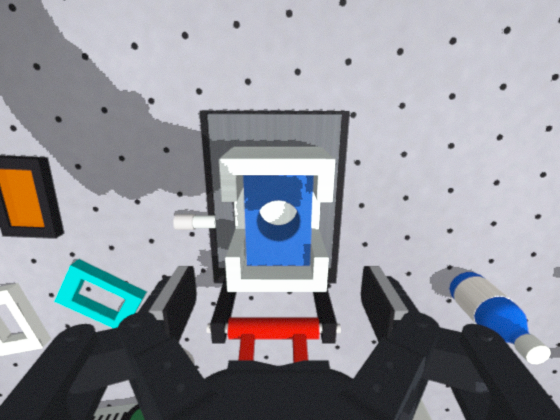

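```bash
python3 -m inch '[[-0.97,0.5,-0.1,0,0,0,-1],[-0.97,0.5,0,0,0,0,-1],[-0.97,0.5,0,0,0,0,-1],[-0.97,0.5,0,0,0,0,-1],[-0.97,0.5,0,0,0,0,-1],[-0.97,0.5,0,0,0,0,-1],[-0.97,0.5,0,0,0,0,-1],[-0.97,0.5,0,0,0,0,-1]]'
python3 -m inch '[[-1,0.5,0,0,0,0,-1],[-1,0.5,0,0,0,0,-1],[-1,0.5,0,0,0,0,-1],[-1,0.5,0,0,0,0,-1],[-1,0.5,0,0,0,0,-1],[-1,0.5,0,0,0,-0.034,-1],[0,0,0,0,0,-0.035,-1],[0,0,0,0,0,0,-1]]'
python3 - <<'E'
from go import *
p,d,c=snap(bot,"wrist","wrist10")
hsv=cv2.cvtColor(p,cv2.COLOR_BGR2HSV); S,V=hsv[...,1],hsv[...,2]
W=cloud(c,cv2.medianBlur(d,5)); m=(W[...,2]>.011)&(W[...,2]<.02)&(np.hypot(W[...,0]-.62,W[...,1]+.16)<.065)
v,u=np.nonzero(m); print(cv2.minAreaRect((ray(c,np.c_[u,v],.016)[:,:2]*1000).astype(np.float32)), m.sum())
m2=m&(V>200); v,u=np.nonzero(m2); print(cv2.minAreaRect((ray(c,np.c_[u,v],.016)[:,:2]*1000).astype(np.float32)))
to(.6195,-.1602,.0,92.3)
E
```

```text
clock: 15.15
eef_pos: [0.5754, 0.0007, 0.1744]
tool_rot: [0.767, 0.641, 0.0, 0.0]
ft_force: [-0.1, 0.3, 0.7]
grip_width: 0.0855
clock: 15.95
eef_pos: [0.6221, -0.1602, 0.174]
tool_rot: [0.694, 0.72, 0.001, 0.0]
ft_force: [-0.5, -0.2, 0.0]
grip_width: 0.0855
((621.0980224609375, -160.97947692871094), (89.7721176147461, 60.10222625732422), 2.075904607772827) 2938
((621.0980224609375, -160.97947692871094), (89.7721176147461, 60.10222625732422), 2.075904607772827)
t 16.0 pos [ 0.622  -0.1595  0.1741] yaw 92.02 F [-0.   0.8 -0.9] w 0.0853 tilt 0.06
shift [-0.03  -0.108  6.963] turn [ 0.0003 -0.0002 -0.0016] q6 -0.29
```

View pics/wrist10.png

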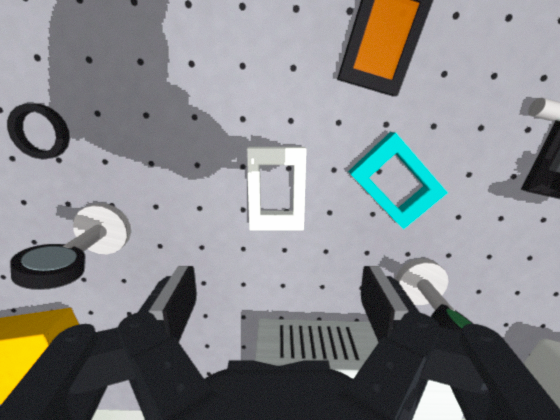

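```bash
python3 -m inch '[[-0.03,-0.057,0.9,0,0,0,-1],[0,0,1,0,0,0,-1],[0,0,1,0,0,0,-1],[0,0,1,0,0,0,-1],[0,0,1,0,0,0,-1],[0,0,0.9,0,0,0,-1],[0,0,0.5,0,0,0,-1],[0,0,0.3,0,0,0,-1]]'
python3 go.py .6206 -.1603 .001 92.1
python3 -m inch '[[0,0,0.3,0,0,0,-1],[0,0,0,0,0,0,-0.2],[0,0,0,0,0,0,0.3],[0,0,0,0,0,0,1],[0,0,0,0,0,0,1],[0,0,0,0,0,0,1],[0,0,0,0,0,0,1],[0,0,0,0,0,0,1]]'
python3 go.py .6206 -.1603 .001 92.1
```

```text
clock: 16.8
eef_pos: [0.6205, -0.1591, 0.0084]
tool_rot: [0.694, 0.72, 0.0, -0.0]
ft_force: [-0.8, 0.1, 1.2]
grip_width: 0.0858
t 16.8 pos [ 0.6205 -0.1591  0.0084] yaw 92.18 F [-0.8  0.1  1.2] w 0.0858 tilt 0.02
shift [-0.05   0.003  0.294] turn [ 0.     -0.0001  0.0004] q6 -0.29
clock: 17.6
eef_pos: [0.6222, -0.1602, 0.0035]
tool_rot: [0.694, 0.72, 0.001, 0.002]
ft_force: [0.1, 0.7, 6.5]
grip_width: 0.0584
t 17.6 pos [ 0.6222 -0.1602  0.0035] yaw 92.18 F [0.1 0.7 6.5] w 0.0584 tilt 0.27
shift [-0.003 -0.064  0.098] turn [0.0015 0.0004 0.0005] q6 -0.29
```

```bash
python3 -m inch '[[0,0,-0.5,0,0,0,1],[0,0,-1,0,0,0,1],[0,0,-1,0,0,0,1],[0,0,-1,0,0,0,1],[0,0,-1,0,0,0,1],[0,0,-1,0,0,0,1],[0,0,-1,0,0,0,1],[1,-0.2,-0.5,0,0,0,1]]'
python3 -m inch '[[1,-0.22,0,0,0,0,1],[1,-0.24,0,0,0,0,1],[1,-0.24,0,0,0,0,1],[1,-0.24,0,0,0,0,1],[1,-0.24,0,0,0,0,1],[1,-0.24,0,0,0,0,1],[1,-0.24,0,0,0,0,1],[1,-0.24,0,0,0,0,1]]'
python3 -m inch '[[1,-0.24,0,0,0,0,1],[1,-0.24,0,0,0,0,1],[1,-0.24,0,0,0,0,1],[1,-0.24,0,0,0,0,1],[1,-0.24,0,0,0,0,1],[0.86,-0.24,0,0,0,0.034,1],[0,0,0,0,0,0.035,1],[0,0,0,0,0,0,1]]'
cat > chk2.py <<'E'
import sys
from look import *
lo,hi=float(sys.argv[2]),float(sys.argv[3])
p,c,W,SX,SY,z=look(sys.argv[1])
b=(z>lo)&(z<hi)&(np.abs(SX)<70)&(np.abs(SY)<34)&(W[...,2]>0)
m=cv2.erode(b.astype(np.uint8),np.ones((5,5)))>0
A=np.c_[SX[m],SY[m],np.ones(m.sum())]; k=np.linalg.lstsq(A,z[m],rcond=None)[0]
for _ in range(3):
  g=np.abs(z[m]-A@k)<1.5; k=np.linalg.lstsq(A[g],z[m][g],rcond=None)[0]
print("plane",k,g.mean(), m.sum())
for cc in (260,280,300):
  rr=[r for r in range(100,400) if z[r,cc]>20 and np.hypot(SX[r,cc],SY[r,cc])<90]; print(cc,[(r,SX[r,cc].round(1),z[r,cc].round(0)) for r in rr if r%3==0 and r<260])
for r in (240,255,270):
  q=[(i,SY[r,i].round(1)) for i in range(190,380) if b[r,i]]; print(r,q[:1],q[-1:])
to(.5,.2,.1,79.7)
E
python3 chk2.py wrist11 150 200
```

```text
clock: 18.4
eef_pos: [0.616, -0.1375, 0.1799]
tool_rot: [0.695, 0.719, 0.001, 0.003]
ft_force: [1.0, 0.3, -0.4]
grip_width: 0.0579
clock: 19.2
eef_pos: [0.5589, 0.0639, 0.1771]
tool_rot: [0.693, 0.72, 0.0, 0.001]
ft_force: [1.1, 0.8, -1.3]
grip_width: 0.058
clock: 20.0
eef_pos: [0.5175, 0.2086, 0.1768]
tool_rot: [0.767, 0.642, 0.0, 0.001]
ft_force: [0.9, 0.1, -0.1]
grip_width: 0.0579
t 20.05 TCP in nest -4.7 -1.2 176.8 F [-0.7 -0.3  0.4]
plane [-9.97952625e-04  1.21804712e-03  1.89812204e+02] 0.8248600930085914 12687
260 [(111, np.float64(-86.8), np.float64(20.0)), (114, np.float64(-84.0), np.float64(20.0)), (117, np.float64(-81.2), np.float64(20.0)), (120, np.float64(-78.3), np.float64(20.0)), (123, np.float64(-75.5), np.float64(20.0)), (132, np.float64(-66.9), np.float64(20.0)), (135, np.float64(-63.9), np.float64(20.0)), (138, np.float64(-61.0), np.float64(20.0)), (141, np.float64(-58.6), np.float64(26.0)), (144, np.float64(-58.7), np.float64(51.0)), (147, np.float64(-58.8), np.float64(73.0)), (150, np.float64(-58.7), np.float64(91.0)), (153, np.float64(-56.9), np.float64(94.0)), 
[... 5227 characters left out ...]
, np.float64(20.7), np.float64(73.0)), (237, np.float64(23.9), np.float64(72.0)), (240, np.float64(26.9), np.float64(73.0)), (243, np.float64(29.9), np.float64(73.0)), (246, np.float64(32.9), np.float64(73.0)), (249, np.float64(36.3), np.float64(73.0)), (252, np.float64(39.4), np.float64(73.0)), (255, np.float64(42.7), np.float64(72.0)), (258, np.float64(45.8), np.float64(73.0))]
240 [(218, np.float64(-29.8))] [(339, np.float64(29.7))]
255 [(219, np.float64(-30.0))] [(338, np.float64(29.9))]
270 [(207, np.float64(-34.0))] [(349, np.float64(33.6))]
t 20.05 pos [0.5177 0.2081 0.1768] yaw 79.93 F [-0.7 -0.3  0.4] w 0.0582 tilt 0.1
shift [-0.443 -0.646  3.072] turn [0.0006 0.0001 0.0013] q6 0.56
```

View pics/wrist11.png

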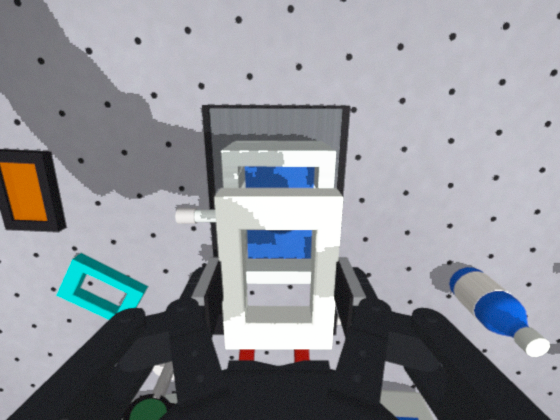

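```bash
python3 -m inch '[[0,0.11,0.4,0,0,0.0013,1],[0,0.114,0.5,0,0,0,1],[0,0,0.5,0,0,0,1],[0,0,0.5,0,0,0,1],[0,0,0.5,0,0,0,1],[0,0,0.35,0,0,0,1],[0,0,0.2,0,0,0,1],[0,0,0,0,0,0,1]]'
cat > chk3.py <<'E'
import sys
from look import *
lo,hi=float(sys.argv[2]),float(sys.argv[3])
p,c,W,SX,SY,z=look(sys.argv[1])
b=(z>lo)&(z<hi)&(np.abs(SX)<75)&(np.abs(SY)<33)
m=cv2.erode(b.astype(np.uint8),np.ones((5,5)))>0
A=np.c_[SX[m],SY[m],np.ones(m.sum())]; k=np.linalg.lstsq(A,z[m],rcond=None)[0]
for _ in range(3):
  g=np.abs(z[m]-A@k)<1.5; k=np.linalg.lstsq(A[g],z[m][g],rcond=None)[0]
print("plane",k.round(4),g.mean().round(2), m.sum())
for cc in (255,305):
  r0=np.nonzero(b[:,cc])[0].min(); print(cc,[(r,SX[r,cc].round(1),z[r,cc].round(0)) for r in range(r0-5,r0+6)])
for r in (230,240,250,260):
  q=[(i,SY[r,i].round(1)) for i in range(190,380) if b[r,i]]; print(r,q[:1],q[-1:])
to(.5,.2,.1,79.7)
E
python3 chk3.py wrist12 100 130
```

```text
clock: 20.85
eef_pos: [0.5233, 0.2068, 0.102]
tool_rot: [0.769, 0.64, -0.0, 0.001]
ft_force: [-0.3, 0.6, -0.8]
grip_width: 0.0582
t 20.9 TCP in nest 1.5 -1.2 102.7 F [-0.2  0.5  0.1]
plane [-1.700000e-03  7.000000e-04  1.149806e+02] 0.83 12674
255 [(184, np.float64(-39.9), np.float64(72.0)), (185, np.float64(-39.3), np.float64(73.0)), (186, np.float64(-38.7), np.float64(73.0)), (187, np.float64(-38.2), np.float64(73.0)), (188, np.float64(-44.6), np.float64(99.0)), (189, np.float64(-44.6), np.float64(101.0)), (190, np.float64(-44.7), np.float64(104.0)), (191, np.float64(-44.6), np.float64(105.0)), (192, np.float64(-44.7), np.float64(107.0)), (193, np.float64(-44.6), np.float64(109.0)), (194, np.float64(-44.6), np.float64(110.0))]
305 [(184, np.float64(-39.9), np.float64(72.0)), (185, np.float64(-39.2), np.float64(72.0)), (186, np.float64(-38.7), np.float64(73.0)), (187, np.float64(-38.3), np.float64(74.0)), (188, np.float64(-44.6), np.float64(99.0)), (189, np.float64(-44.7), np.float64(102.0)), (190, np.float64(-44.5), np.float64(103.0)), (191, np.float64(-44.5), np.float64(105.0)), (192, np.float64(-44.5), np.float64(107.0)), (193, np.float64(-44.7), np.float64(109.0)), (194, np.float64(-44.7), np.float64(111.0))]
230 [(217, np.float64(-30.7))] [(340, np.float64(29.2))]
240 [(218, np.float64(-30.6))] [(339, np.float64(29.1))]
250 [(219, np.float64(-30.3))] [(338, np.float64(29.0))]
260 [(215, np.float64(-32.9))] [(345, np.float64(32.9))]
t 20.9 pos [0.5237 0.207  0.1027] yaw 79.54 F [-0.2  0.5  0.1] w 0.0581 tilt 0.11
shift [-0.448 -0.882  0.108] turn [ 0.0006  0.0001 -0.0009] q6 0.56
```

```bash
python3 -m inch '[[0.028,-0.012,0.05,0,0,0,1],[0,0,0.15,0,0,0,1],[0,0,0.15,0,0,0,1],[0,0,0.15,0,0,0,1],[0,0,0.15,0,0,0,1],[0,0,0.15,0,0,0,1],[0,0,0.12,0,0,0,1],[0,0,0,0,0,0,1]]'
python3 chk3.py wrist13 84 105
```

```text
clock: 21.7
eef_pos: [0.5233, 0.2076, 0.0793]
tool_rot: [0.769, 0.64, 0.0, 0.001]
ft_force: [-0.7, 0.1, -1.3]
grip_width: 0.0579
t 21.75 TCP in nest 1.1 -0.7 79.6 F [ 0.4  0.2 -0.7]
plane [-1.76000e-02  1.40000e-03  9.25286e+01] 0.85 17867
255 [(159, np.float64(-58.8), np.float64(71.0)), (160, np.float64(-58.9), np.float64(75.0)), (161, np.float64(-58.9), np.float64(77.0)), (162, np.float64(-58.9), np.float64(80.0)), (163, np.float64(-58.9), np.float64(83.0)), (164, np.float64(-58.9), np.float64(86.0)), (165, np.float64(-59.0), np.float64(89.0)), (166, np.float64(-58.9), np.float64(91.0)), (167, np.float64(-58.9), np.float64(93.0)), (168, np.float64(-58.6), np.float64(94.0)), (169, np.float64(-58.2), np.float64(94.0))]
305 [(159, np.float64(-58.8), np.float64(71.0)), (160, np.float64(-58.9), np.float64(75.0)), (161, np.float64(-58.8), np.float64(78.0)), (162, np.float64(-58.9), np.float64(81.0)), (163, np.float64(-58.9), np.float64(84.0)), (164, np.float64(-58.9), np.float64(86.0)), (165, np.float64(-59.0), np.float64(89.0)), (166, np.float64(-58.9), np.float64(91.0)), (167, np.float64(-58.9), np.float64(93.0)), (168, np.float64(-58.6), np.float64(94.0)), (169, np.float64(-58.2), np.float64(94.0))]
230 [(210, np.float64(-32.7))] [(347, np.float64(32.6))]
240 [(218, np.float64(-29.8))] [(339, np.float64(29.8))]
250 [(219, np.float64(-29.7))] [(338, np.float64(29.7))]
260 [(214, np.float64(-32.8))] [(343, np.float64(32.7))]
t 21.75 pos [0.5235 0.2076 0.0796] yaw 79.53 F [ 0.4  0.2 -0.7] w 0.0581 tilt 0.1
shift [-0.471 -0.867 -0.817] turn [ 0.0005  0.0001 -0.0009] q6 0.56
```

```bash
python3 -m inch '[[0,0,0.06,0,0,0,1],[0,0,0.06,0,0,0,1],[0,0,0.04,0,0,0,1],[0,0,0,0,0,0,0.3],[0,0,0,0,0,0,-0.5],[0,0,0,0,0,0,-1],[0,0,0,0,0,0,-1],[0,0,0,0,0,0,-1]]'
python3 go.py .5 .2 .1 79.7
python3 -m inch '[[0,0,-0.4,0,0,0,-1],[0,0,-1,0,0,0,-1],[0,0,-1,0,0,0,-1],[0,0,-1,0,0,0,-1],[0,0,-1,0,0,0,-1],[0,0,0,0,0,0,-1],[0,0,0,0,0,0,-1],[0,0,0,0,0,0,-1]]'
python3 - <<'E'
from look import *
p,c,W,SX,SY,z=look("wrist14")
m=(np.abs(SX)<43)&(np.abs(SY)<20)&(z>80)&(z<94); A=np.c_[SX[m],SY[m],np.ones(m.sum())]; print(np.linalg.lstsq(A,z[m],rcond=None)[0],m.sum(),np.percentile(z[m],[5,50,95]))
to(.4685,-.066,.17,77)
E
```

```text
clock: 22.55
eef_pos: [0.5238, 0.2078, 0.0761]
tool_rot: [0.769, 0.64, 0.001, 0.001]
ft_force: [0.0, -1.0, -0.1]
grip_width: 0.0855
t 22.55 pos [0.5238 0.2078 0.0761] yaw 79.54 F [ 0.  -1.  -0.1] w 0.0855 tilt 0.14
shift [-0.478 -0.878 -0.958] turn [ 0.0008 -0.0001 -0.0009] q6 0.56
clock: 23.35
eef_pos: [0.5228, 0.2075, 0.1851]
tool_rot: [0.769, 0.64, -0.0, 0.001]
ft_force: [-0.4, -0.2, -0.1]
grip_width: 0.0858
t 23.4 TCP in nest 0.3 -1.0 184.7 F [-0.9 -0.3 -0.5]
[-8.69544660e-03 -1.95106008e-03  8.78560207e+01] 1986 [84.02490038 88.38968657 88.73093967]
t 23.4 pos [0.5226 0.2074 0.1847] yaw 79.53 F [-0.9 -0.3 -0.5] w 0.0852 tilt 0.08
shift [-11.148  -0.143   0.604] turn [0.0001 0.0004 0.0141] q6 0.56
```

View pics/wrist14.png

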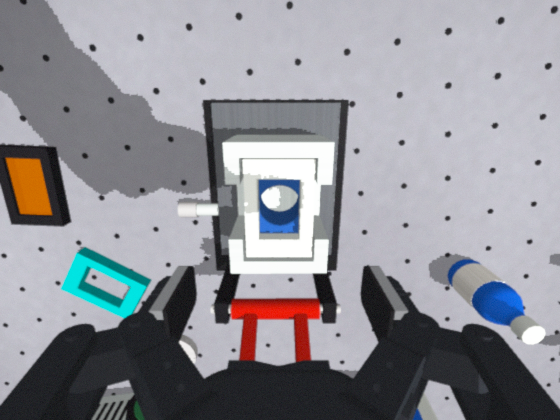

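```bash
python3 -m inch '[[-1,0,0,0,0,0,-1],[-1,0,0,0,0,0,-1],[-1,0,0,0,0,0,-1],[-1,0,0,0,0,0,-1],[-1,0,0,0,0,0,-1],[-1,0,0,0,0,0,-1],[-1,0,0,0,0,0,-1],[-1,0,0,0,0,0,-1]]'
python3 -m inch '[[-1,0,0,0,0,0,-1],[-1,0,0,0,0,0,-1],[-1,0,0,0,0,0,-1],[-0.15,-0.14,0.2,0,0,0.014,-1],[0,0,0.2,0,0,0,-1],[0,0,0,0,0,0,-1],[0,0,0,0,0,0,-1],[0,0,0,0,0,0,-1]]'
python3 - <<'E'
from go import *
p,d,c=snap(bot,"wrist","wrist15")
W=cloud(c,cv2.medianBlur(d,5)); near=np.hypot(W[...,0]-.4685,W[...,1]+.066)<.065
hsv=cv2.cvtColor(p,cv2.COLOR_BGR2HSV); H,S,V=[hsv[...,i] for i in range(3)]
for m in (near&(W[...,2]>.009)&(W[...,2]<.02), near&((V<90)&(W[...,2]>.006)|(S>150)&(H<25))):
  m=cv2.medianBlur(m.astype(np.uint8),5)
  v,u=np.nonzero(m); print(cv2.minAreaRect((ray(c,np.c_[u,v],.014)[:,:2]*1000).astype(np.float32)), m.sum())
to(.4685,-.066,.0,77)
E
```

```text
clock: 24.2
eef_pos: [0.486, 0.0101, 0.1847]
tool_rot: [0.769, 0.64, -0.0, 0.0]
ft_force: [-0.0, 0.4, -0.6]
grip_width: 0.0853
clock: 25.0
eef_pos: [0.4696, -0.0651, 0.1759]
tool_rot: [0.782, 0.623, 0.001, 0.001]
ft_force: [0.3, 0.1, 0.3]
grip_width: 0.0852
((471.1907653808594, -65.79595947265625), (60.07313537597656, 90.22057342529297), 77.2284164428711) 4463
((617.7125244140625, -106.5343017578125), (769.62939453125, 394.0703125), 77.0267333984375) 38445
t 25.05 pos [ 0.4697 -0.0652  0.176 ] yaw 77.09 F [-0.   1.   0.2] w 0.0852 tilt 0.14
shift [-0.042 -0.056  7.04 ] turn [ 0.0008 -0.      0.0005] q6 0.09
```

View pics/wrist15.png

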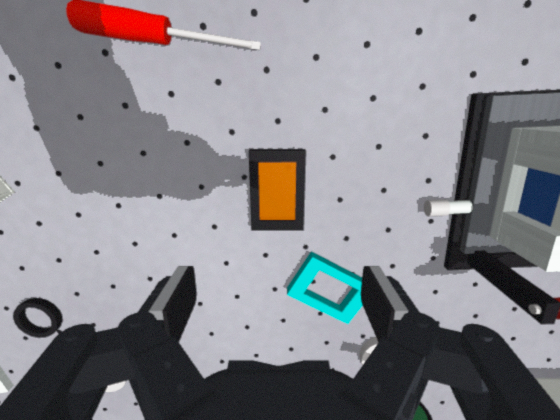

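```bash
python3 -m inch '[[-0.037,0.07,0.9,0,0,0,-1],[0,0,1,0,0,0,-1],[0,0,1,0,0,0,-1],[0,0,1,0,0,0,-1],[0,0,1,0,0,0,-1],[0,0,0.9,0,0,0,-1],[0,0,0.6,0,0,0,-1],[0,0,0.3,0,0,0,-1]]'
python3 go.py .4712 -.0665 .0 77.2
python3 -m inch '[[0,0,0.3,0,0,0,-1],[0,0,0,0,0,0,-0.2],[0,0,0,0,0,0,0.3],[0,0,0,0,0,0,1],[0,0,0,0,0,0,1],[0,0,0,0,0,0,1],[0,0,0,0,0,0,1],[0,0,0,0,0,0,1]]'
python3 go.py .4712 -.0665 .0 77.2
```

```text
clock: 25.85
eef_pos: [0.4705, -0.0666, 0.0071]
tool_rot: [0.782, 0.623, -0.0, 0.0]
ft_force: [0.0, 0.6, 0.8]
grip_width: 0.0851
t 25.85 pos [ 0.4705 -0.0666  0.0071] yaw 77.07 F [0.  0.6 0.8] w 0.0851 tilt 0.0
shift [0.009 0.026 0.285] turn [ 0.      0.     -0.0007] q6 0.09
clock: 26.65
eef_pos: [0.4723, -0.0672, 0.002]
tool_rot: [0.782, 0.623, 0.002, 0.002]
ft_force: [-1.5, 0.8, 7.0]
grip_width: 0.0577
t 26.65 pos [ 0.4723 -0.0672  0.002 ] yaw 77.02 F [-1.5  0.8  7. ] w 0.0577 tilt 0.26
shift [ 0.016 -0.049  0.081] turn [ 0.0014 -0.0001 -0.001 ] q6 0.09
```

```bash
python3 -m inch '[[0,0,-0.4,0,0,0,1],[0,0,-1,0,0,0,1],[0,0,-1,0,0,0,1],[0,0,-1,0,0,0,1],[0,0,-1,0,0,0,1],[0,0,-1,0,0,0,1],[0,0,-1,0,0,0,1],[0.7,0,-0.5,0,0,0,1]]'
python3 -m inch '[[1,0,0,0,0,0,1],[1,-0.05,0,0,0,0,1],[1,-0.05,0,0,0,0,1],[1,-0.05,0,0,0,0,1],[1,-0.05,0,0,0,0,1],[1,-0.05,0,0,0,0,1],[1,-0.05,0,0,0,0,1],[1,-0.05,0,0,0,0,1]]'
python3 -m inch '[[1,-0.05,0,0,0,0,1],[1,-0.05,0,0,0,0,1],[0.46,0,0,0,0,-0.0148,1],[0,0,0,0,0,0,1],[0,0,0,0,0,0,1],[0,0,0.2,0,0,0,1],[0,0,0.2,0,0,0,1],[0,0,0,0,0,0,1]]'
python3 chk3.py wrist16 155 195
```

```text
clock: 27.45
eef_pos: [0.4753, -0.0511, 0.1761]
tool_rot: [0.783, 0.622, 0.002, 0.002]
ft_force: [1.1, -0.4, -0.8]
grip_width: 0.058
clock: 28.25
eef_pos: [0.5109, 0.1477, 0.1736]
tool_rot: [0.783, 0.623, 0.0, 0.001]
ft_force: [0.9, 0.1, -0.9]
grip_width: 0.0582
clock: 29.05
eef_pos: [0.5219, 0.2062, 0.1624]
tool_rot: [0.768, 0.64, -0.0, 0.001]
ft_force: [-0.9, 0.3, -1.7]
grip_width: 0.0577
t 29.1 TCP in nest 0.0 -2.0 162.8 F [-1.2  0.3 -1.3]
plane [-2.100000e-03  1.000000e-04  1.746913e+02] 0.48 18358
255 [(184, np.float64(-29.9), np.float64(89.0)), (185, np.float64(-29.0), np.float64(88.0)), (186, np.float64(-28.3), np.float64(88.0)), (187, np.float64(-27.6), np.float64(89.0)), (188, np.float64(-26.9), np.float64(89.0)), (189, np.float64(-45.9), np.float64(162.0)), (190, np.float64(-45.8), np.float64(163.0)), (191, np.float64(-45.8), np.float64(166.0)), (192, np.float64(-45.8), np.float64(167.0)), (193, np.float64(-46.0), np.float64(170.0)), (194, np.float64(-45.7), np.float64(170.0))]
305 [(184, np.float64(-29.9), np.float64(88.0)), (185, np.float64(-29.1), np.float64(89.0)), (186, np.float64(-28.3), np.float64(89.0)), (187, np.float64(-27.6), np.float64(89.0)), (188, np.float64(-26.9), np.float64(89.0)), (189, np.float64(-46.0), np.float64(163.0)), (190, np.float64(-45.9), np.float64(164.0)), (191, np.float64(-45.9), np.float64(166.0)), (192, np.float64(-45.8), np.float64(167.0)), (193, np.float64(-46.0), np.float64(170.0)), (194, np.float64(-46.1), np.float64(172.0))]
230 [(217, np.float64(-31.6))] [(339, np.float64(28.0))]
240 [(218, np.float64(-31.5))] [(339, np.float64(28.5))]
250 [(219, np.float64(-31.4))] [(338, np.float64(28.3))]
260 [(217, np.float64(-32.8))] [(346, np.float64(32.6))]
t 29.1 pos [0.5221 0.2065 0.1628] yaw 79.62 F [-1.2  0.3 -1.3] w 0.0581 tilt 0.07
shift [-0.413 -0.827  2.511] turn [ 0.0003  0.0003 -0.0004] q6 0.56
```

View pics/wrist16.png

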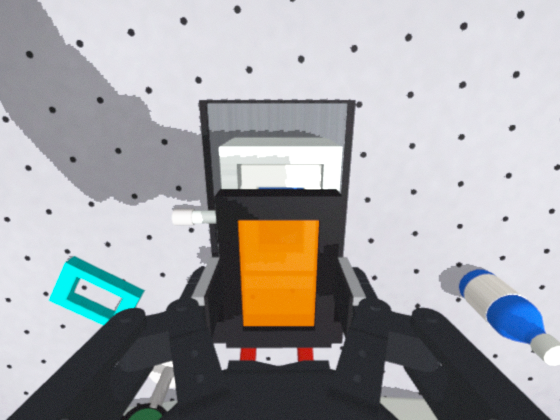

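```bash
python3 -m inch '[[0.062,0.038,0.3,0,0,0,1],[0,0,0.5,0,0,0,1],[0,0,0.5,0,0,0,1],[0,0,0.5,0,0,0,1],[0,0,0.4,0,0,0,1],[0,0,0.2,0,0,0,1],[0,0,0.05,0,0,0,1],[0,0,0,0,0,0,1]]'
python3 chk3.py wrist17 99 125
```

```text
clock: 29.9
eef_pos: [0.5241, 0.2088, 0.1022]
tool_rot: [0.768, 0.641, 0.001, 0.001]
ft_force: [-0.6, -0.5, -2.4]
grip_width: 0.0579
t 29.95 TCP in nest 1.8 0.7 102.6 F [ 0.5  0.2 -1.4]
plane [-1.900000e-02 -1.400000e-03  1.139121e+02] 0.35 17860
255 [(184, np.float64(-43.4), np.float64(88.0)), (185, np.float64(-42.9), np.float64(88.0)), (186, np.float64(-42.3), np.float64(89.0)), (187, np.float64(-41.8), np.float64(89.0)), (188, np.float64(-41.4), np.float64(89.0)), (189, np.float64(-44.4), np.float64(102.0)), (190, np.float64(-44.1), np.float64(103.0)), (191, np.float64(-44.2), np.float64(105.0)), (192, np.float64(-44.1), np.float64(107.0)), (193, np.float64(-44.1), np.float64(109.0)), (194, np.float64(-44.1), np.float64(111.0))]
305 [(184, np.float64(-43.4), np.float64(88.0)), (185, np.float64(-42.9), np.float64(88.0)), (186, np.float64(-42.4), np.float64(89.0)), (187, np.float64(-41.9), np.float64(89.0)), (188, np.float64(-41.5), np.float64(90.0)), (189, np.float64(-44.1), np.float64(101.0)), (190, np.float64(-44.1), np.float64(103.0)), (191, np.float64(-44.2), np.float64(106.0)), (192, np.float64(-44.2), np.float64(107.0)), (193, np.float64(-44.2), np.float64(109.0)), (194, np.float64(-44.2), np.float64(111.0))]
230 [(217, np.float64(-28.8))] [(339, np.float64(30.9))]
240 [(218, np.float64(-28.7))] [(339, np.float64(31.4))]
250 [(219, np.float64(-28.6))] [(338, np.float64(31.1))]
260 [(212, np.float64(-32.5))] [(341, np.float64(32.9))]
t 29.95 pos [0.5244 0.2089 0.1026] yaw 79.68 F [ 0.5  0.2 -1.4] w 0.058 tilt 0.17
shift [-0.524 -0.896  0.101] turn [ 0.0009 -0.0001 -0.0001] q6 0.56
```

```bash
python3 -m inch '[[-0.045,-0.032,0,0,0,0,1],[0,0,0.04,0,0,0,1],[0,0,0.08,0,0,0,1],[0,0,0.08,0,0,0,1],[0,0,0.08,0,0,0,1],[0,0,0.08,0,0,0,1],[0,0,0.06,0,0,0,1],[0,0,0,0,0,0,1]]'
python3 chk3.py wrist18 97 125
```

```text
clock: 30.75
eef_pos: [0.5228, 0.2077, 0.0913]
tool_rot: [0.768, 0.641, 0.0, 0.001]
ft_force: [-0.4, -0.5, -1.5]
grip_width: 0.0574
t 30.8 TCP in nest 0.6 -0.7 91.5 F [ 0.1 -0.2 -1.6]
plane [-1.100000e-03  6.000000e-04  1.036623e+02] 0.49 17965
255 [(188, np.float64(-46.2), np.float64(92.0)), (189, np.float64(-45.7), np.float64(93.0)), (190, np.float64(-45.2), np.float64(93.0)), (191, np.float64(-45.4), np.float64(95.0)), (192, np.float64(-45.1), np.float64(96.0)), (193, np.float64(-45.2), np.float64(98.0)), (194, np.float64(-45.3), np.float64(100.0)), (195, np.float64(-45.1), np.float64(101.0)), (196, np.float64(-45.1), np.float64(103.0)), (197, np.float64(-44.7), np.float64(103.0)), (198, np.float64(-44.4), np.float64(104.0))]
305 [(188, np.float64(-46.3), np.float64(93.0)), (189, np.float64(-45.8), np.float64(93.0)), (190, np.float64(-45.3), np.float64(93.0)), (191, np.float64(-45.2), np.float64(95.0)), (192, np.float64(-45.3), np.float64(97.0)), (193, np.float64(-45.4), np.float64(99.0)), (194, np.float64(-45.3), np.float64(100.0)), (195, np.float64(-45.1), np.float64(101.0)), (196, np.float64(-45.2), np.float64(103.0)), (197, np.float64(-44.8), np.float64(104.0)), (198, np.float64(-44.5), np.float64(104.0))]
230 [(217, np.float64(-30.1))] [(339, np.float64(29.5))]
240 [(218, np.float64(-29.9))] [(339, np.float64(29.9))]
250 [(219, np.float64(-29.9))] [(338, np.float64(29.8))]
260 [(214, np.float64(-32.8))] [(343, np.float64(32.7))]
t 30.8 pos [0.5229 0.2077 0.0915] yaw 79.68 F [ 0.1 -0.2 -1.6] w 0.0582 tilt 0.1
shift [-0.467 -0.846 -0.342] turn [ 0.0006  0.0001 -0.0001] q6 0.56
```

```bash
python3 -m inch '[[0,0,0.04,0,0,0,1],[0,0,0.03,0,0,0,1],[0,0,0,0,0,0,1],[0,0,0,0,0,0,0.3],[0,0,0,0,0,0,-0.5],[0,0,0,0,0,0,-1],[0,0,0,0,0,0,-1],[0,0,0,0,0,0,-1]]'
python3 go.py .5 .2 .1 79.7
python3 -m inch '[[0,0,-0.4,0,0,0,-1],[0,0,-1,0,0,0,-1],[0,0,-1,0,0,0,-1],[0,0,-1,0,0,0,-1],[0,0,-1,0,0,0,-1],[0,0,0,0,0,0,-1],[0,0,0,0,0,0,-1],[0,0,0,0,0,0,-1]]'
python3 - <<'E'
from look import *
p,c,W,SX,SY,z=look("wrist19")
m=(np.abs(SX)<43)&(np.abs(SY)<27)&(z>95)&(z<110); A=np.c_[SX[m],SY[m],np.ones(m.sum())]; print(np.linalg.lstsq(A,z[m],rcond=None)[0],m.sum(),np.percentile(z[m],[5,50,95]))
b=(z>97)&(z<107)&(np.abs(SX)<60)&(np.abs(SY)<40)&(p.min(2)<90); print([np.percentile(k[b],[.5,99.5]).round(1) for k in(SX,SY)])
s,d,cs=snap(bot,"side","side19"); Ws=cloud(cs,cv2.medianBlur(d,3))*1000
hsv=cv2.cvtColor(s,cv2.COLOR_BGR2HSV); red=((hsv[...,0]<8)|(hsv[...,0]>172))&(hsv[...,1]>130)
q=Ws[...,:2]-(522.5,208.5); a=np.radians(79.7); X=q@[np.sin(a),-np.cos(a)]; Y=q@[np.cos(a),np.sin(a)]
k=red&(np.abs(Y)<60)&(X>60)&(X<220)&(Ws[...,2]>90); print(k.sum(), np.polyfit(Ws[...,2][k],X[k],1), np.percentile(Ws[...,2][k],[1,99]),np.percentile(X[k],[1,99]),np.percentile(Y[k],[1,99]))
cv2.imwrite("pics/side19c.png",cv2.resize(s[40:240,100:380],None,fx=2.8,fy=2.8))
to(.5,.2,.25,79.7)
E
```

```text
clock: 31.6
eef_pos: [0.5231, 0.2078, 0.0901]
tool_rot: [0.768, 0.641, 0.001, 0.001]
ft_force: [-0.6, 0.6, -0.4]
grip_width: 0.085
t 31.6 pos [0.5231 0.2078 0.0901] yaw 79.68 F [-0.6  0.6 -0.4] w 0.085 tilt 0.14
shift [-0.472 -0.854 -0.4  ] turn [ 0.0008 -0.     -0.0001] q6 0.56
clock: 32.4
eef_pos: [0.5222, 0.2075, 0.1991]
tool_rot: [0.768, 0.641, -0.0, 0.001]
ft_force: [-0.5, -1.0, -0.3]
grip_width: 0.0856
t 32.45 TCP in nest -0.3 -1.1 198.7 F [ 0.1  0.6 -0.9]
[-3.61557936e-03 -1.90502675e-03  1.00298595e+02] 5765 [ 98.30203122  98.89333575 102.74199855]
[array([-44.8,  43.2]), array([-29.4,  29.3])]
509 [ 0.3719313  42.08647176] [108.40225395 235.34845824] [ 78.62073498 131.70722747] [-41.23176146  33.90328322]
t 32.5 pos [0.522  0.2075 0.1986] yaw 79.68 F [-0.2  0.2  0.2] w 0.0857 tilt 0.08
shift [-0.454 -0.812 -2.055] turn [-0.      0.0005 -0.0001] q6 0.56
```

View pics/wrist19.png

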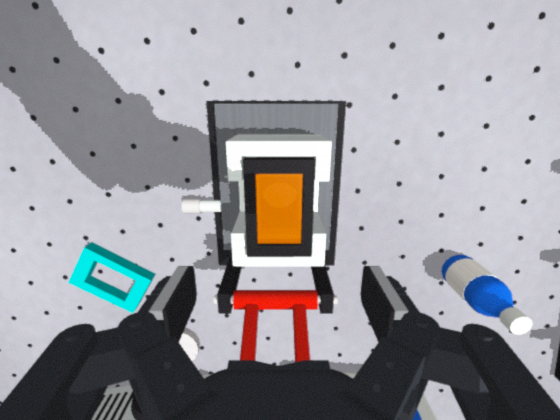

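View pics/side19c.png

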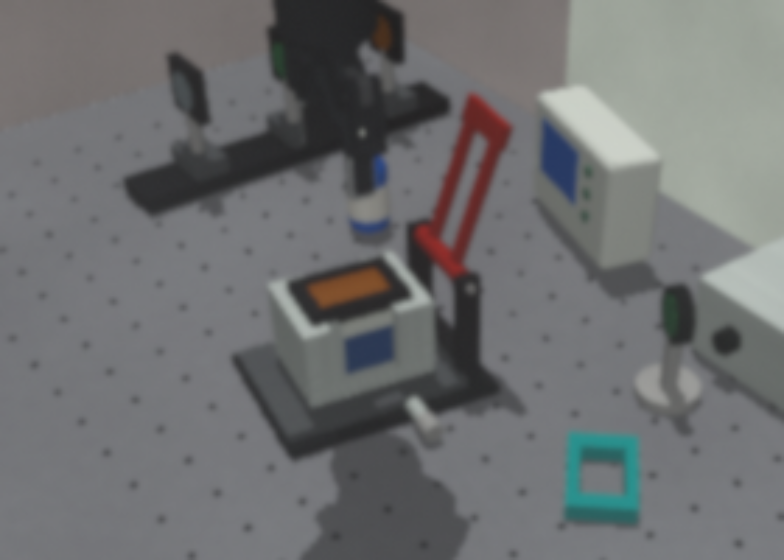

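```bash
python3 - <<'E'
from h import *
p,d,c=load("pics/top0.npz"); W=cloud(c,cv2.medianBlur(d,3))
print("scope",W[70:90,140:185].reshape(-1,3).max(0).round(3), W[75,160].round(3),W[65,140].round(3))
print("bottle",W[130:150,100:125,2].max(), "maxz near clamp",W[120:170,165:205,2].max())
print("mountA top",W[112:125,240:256][W[112:125,240:256,2]>.06].mean(0), "foot",ray(c,[251,127],.008))
k=(W[...,2]>.21)&(W[...,2]<.25); k[:110]=0;k[180:]=0;k[:,:150]=0;k[:,210:]=0
q=(W[k][:,:2]*1000-(522.5,208.5)); a=np.radians(79.7); print("tipbar X,Y",np.percentile(q@[np.sin(a),-np.cos(a)],[2,98]),np.percentile(q@[np.cos(a),np.sin(a)],[2,98]),W[k][:,2].max())
E
python3 -m inch '[[-0.07,0,-0.8,0,0,0,1],[0,0,-0.8,0,0,0,1],[0,0.5,-0.7,0,0,0,1],[0,0.8,0,0,0,0,1],[0,0.8,0,0,0,0,1],[0,0.8,0,0,0,0,1],[0,0.8,0,0,0,0,1],[0,0,0,0,0,0,1]]'; python3 go.py .672 .1785 .25 79.7
```

```text
scope [0.854 0.357 0.129] [0.839 0.263 0.128] [0.868 0.319 0.128]
bottle 0.11310229250571373 maxz near clamp 0.2397823656234774
mountA top [0.72800812 0.0195769  0.10095395] foot [[0.72657084 0.0154534  0.008     ]]
tipbar X,Y [118.60467418 137.75448516] [-35.0589759  27.3492277] 0.2397823656234774
clock: 33.3
eef_pos: [0.6147, 0.1887, 0.2553]
tool_rot: [0.768, 0.64, -0.0, 0.001]
ft_force: [0.0, 1.0, -0.4]
grip_width: 0.0004
t 33.3 pos [0.6147 0.1887 0.2553] yaw 79.59 F [ 0.   1.  -0.4] w 0.0004 tilt 0.08
shift [0.015 2.327 0.211] turn [ 0.0001  0.0005 -0.0006] q6 0.48
```

```bash
python3 -m inch '[[0,0.6,0,0,0,0,1],[0,0.6,0,0,0,0,1],[0,0.6,0,0,0,0,1],[0,0.6,0,0,0,0,1],[0,0.2,0,0,0,0,1],[0,0,0,0,0,0,1],[0,0,0,0,0,0,1],[0,0,0,0,0,0,1]]'; python3 - <<'E'
from look import *
look("wrist20"); to(.672,.1785,.205,79.7)
s,_,_=snap(bot,"side","side20"); cv2.imwrite("pics/side20c.png",cv2.resize(s[10:210,160:360],None,fx=3,fy=3))
E
```

```text
clock: 34.1
eef_pos: [0.6766, 0.1782, 0.2581]
tool_rot: [0.768, 0.641, 0.001, 0.001]
ft_force: [-0.4, 0.2, -0.4]
grip_width: -0.0001
t 34.15 TCP in nest 157.1 -2.2 258.2 F [-0.5  0.  -0.5]
t 34.15 pos [0.6767 0.1782 0.2582] yaw 79.71 F [-0.5  0.  -0.5] w 0.0 tilt 0.12
shift [-0.022 -0.191  2.128] turn [ 0.0007 -0.      0.    ] q6 0.44
```

View pics/side20c.png

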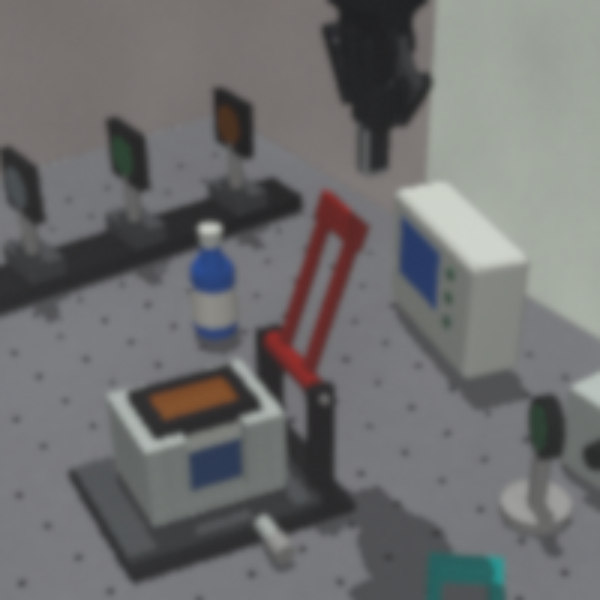

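```bash
python3 -m inch '[[-0.04,0,0.5,0,0,0,1],[0,0,0.5,0,0,0,1],[0,-0.1,0.32,0,0,0,1],[0,-0.3,0,0,0,0,1],[0,-0.3,0,0,0,0,1],[0,-0.3,0,0,0,0,1],[0,-0.3,0,0,0,0,1],[0,0,0,0,0,0,1]]'; python3 - <<'E'
from look import *
look("wrist21")
s,_,_=snap(bot,"side","side21"); cv2.imwrite("pics/side21c.png",cv2.resize(s[10:210,160:360],None,fx=2.5,fy=2.5))
E
```

```text
clock: 35.0
eef_pos: [0.6441, 0.1832, 0.2256]
tool_rot: [0.768, 0.641, 0.001, 0.001]
ft_force: [0.2, -0.1, -0.1]
grip_width: 0.0002
t 35.05 TCP in nest 124.4 -3.3 225.1 F [-0.8  1.3  0. ]
```

View pics/side21c.png

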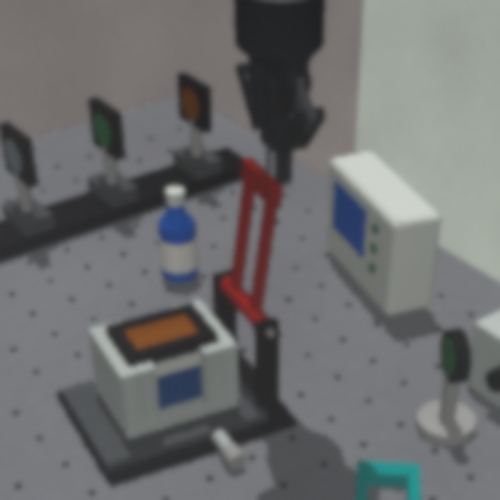

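```bash
python3 -m inch '[[0,-0.3,-0.1,0,0,0,1],[0,-0.3,-0.1,0,0,0,1],[0,-0.3,-0.1,0,0,0,1],[0,-0.3,-0.1,0,0,0,1],[0,-0.28,0.02,0,0,0,1],[0,-0.28,0.02,0,0,0,1],[0,-0.28,0.04,0,0,0,1],[0,-0.28,0.05,0,0,0,1]]'; python3 go.py .5 .2 .2 79.7
python3 - <<'E'
from look import *
look("wrist22")
s,_,_=snap(bot,"side","side22"); cv2.imwrite("pics/side22c.png",cv2.resize(s[10:210,160:360],None,fx=2.5,fy=2.5))
E
```

```text
clock: 35.9
eef_pos: [0.5876, 0.1933, 0.2315]
tool_rot: [0.768, 0.641, 0.001, 0.001]
ft_force: [1.0, 0.1, 0.6]
grip_width: 0.0001
t 35.9 pos [0.5876 0.1933 0.2315] yaw 79.68 F [1.  0.1 0.6] w 0.0001 tilt 0.15
shift [-0.363 -3.499  1.25 ] turn [ 0.0008 -0.0001 -0.0001] q6 0.5
t 35.95 TCP in nest 65.6 -3.4 231.2 F [ 0.  -0.5 -0.4]
```

View pics/side22c.png

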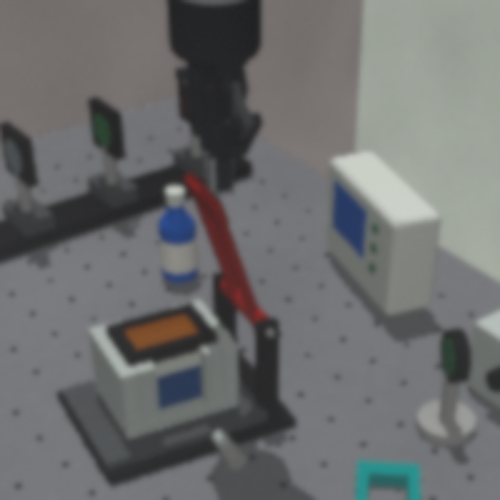

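```bash
python3 -m inch '[[0,-0.3,0.09,0,0,0,1],[0,-0.3,0.1,0,0,0,1],[0,-0.3,0.1,0,0,0,1],[0,-0.3,0.12,0,0,0,1],[0,-0.28,0.17,0,0,0,1],[0,-0.28,0.19,0,0,0,1],[0,-0.27,0.2,0,0,0,1],[0,-0.26,0.22,0,0,0,1]]'
python3 - <<'E'
from look import *
look("wrist23")
s,_,_=snap(bot,"side","side23"); cv2.imwrite("pics/side23c.png",cv2.resize(s[10:210,160:360],None,fx=2.5,fy=2.5))
E
```

```text
clock: 36.8
eef_pos: [0.5312, 0.2034, 0.2011]
tool_rot: [0.768, 0.641, 0.001, 0.001]
ft_force: [1.4, -0.3, 0.2]
grip_width: 0.0001
t 36.85 TCP in nest 8.1 -3.6 200.0 F [-1.   1.   0.3]
```

View pics/side23c.png

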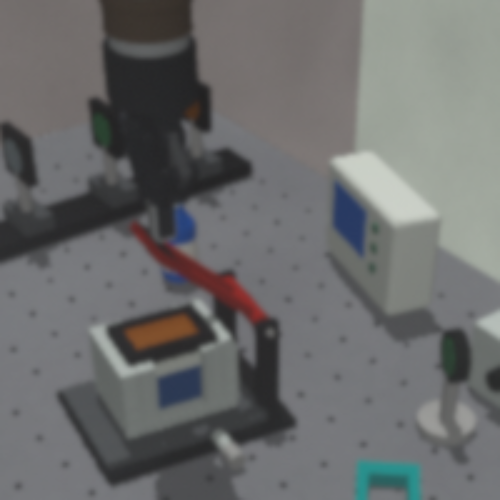

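```bash
python3 -m inch '[[0,-0.24,0.22,0,0,0,1],[0,-0.22,0.24,0,0,0,1],[0,-0.2,0.25,0,0,0,1],[0,-0.18,0.27,0,0,0,1],[0,-0.16,0.29,0,0,0,1],[0,-0.15,0.3,0,0,0,1],[0,-0.13,0.3,0,0,0,1],[0,-0.11,0.31,0,0,0,1]]'; python3 go.py .5 .2 .113 79.7
python3 -m inch '[[0,-0.08,0.3,0,0,0,1],[0,-0.06,0.3,0,0,0,1],[0,-0.04,0.3,0,0,0,1],[0,-0.03,0.2,0,0,0,1],[0,0,0.12,0,0,0,1],[0,0,0.06,0,0,0,1],[0,0,0.04,0,0,0,1],[0,0,0,0,0,0,1]]'
python3 - <<'E'
from look import *
look("wrist24"); to(.5,.2,.113,79.7)
s,_,_=snap(bot,"side","side24"); cv2.imwrite("pics/side24c.png",cv2.resize(s[10:210,160:360],None,fx=2.5,fy=2.5))
E
```

```text
clock: 37.7
eef_pos: [0.4973, 0.2096, 0.1462]
tool_rot: [0.768, 0.641, 0.001, 0.001]
ft_force: [-0.2, 0.2, 1.7]
grip_width: 0.0002
t 37.7 pos [0.4973 0.2096 0.1462] yaw 79.69 F [-0.2  0.2  1.7] w 0.0002 tilt 0.1
shift [-0.36   0.172  1.328] turn [ 0.0006  0.     -0.0001] q6 0.58
clock: 38.5
eef_pos: [0.4929, 0.2104, 0.1139]
tool_rot: [0.768, 0.641, 0.001, 0.001]
ft_force: [0.9, -0.4, -0.0]
grip_width: 0.0001
t 38.55 TCP in nest -29.4 -3.4 114.0 F [ 0.2 -0.1  0. ]
t 38.55 pos [0.493  0.2104 0.114 ] yaw 79.68 F [ 0.2 -0.1  0. ] w -0.0 tilt 0.15
shift [-0.36   0.351  0.04 ] turn [ 0.0008 -0.     -0.0001] q6 0.58
```

View pics/side24c.png

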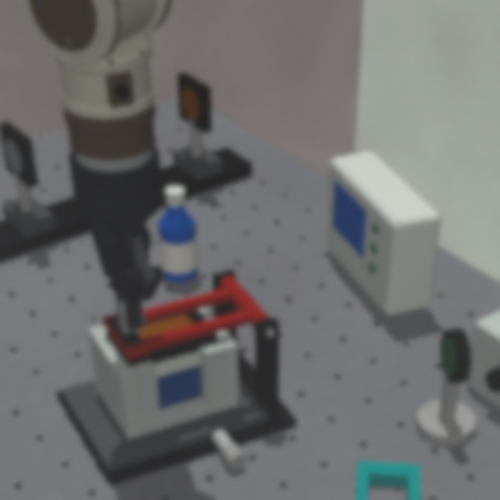

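```bash
python3 -m inch '[[0,-0.1,0,0,0,0,1],[0,0,0.04,0,0,0,1],[0,0,0.04,0,0,0,1],[0,0,0.04,0,0,0,1],[0,0,0.03,0,0,0,1],[0,0,0,0,0,0,1],[0,0,0,0,0,0,1],[0,0,0,0,0,0,1]]'
```

```text
clock: 39.4
eef_pos: [0.4902, 0.2111, 0.1128]
tool_rot: [0.768, 0.641, 0.002, 0.001]
ft_force: [-4.6, -2.3, 16.0]
grip_width: 0.0
```

Firm contact at z 0.1128 with 16 N, so the clamp is at its stop. I'll retreat and check.

```bash
python3 -m inch '[[0,0,-0.3,0,0,0,1],[0,0,-0.8,0,0,0,1],[0,0,-1,0,0,0,1],[0,0,-1,0,0,0,1],[0,0,-1,0,0,0,1],[0,0,0,0,0,0,1],[0,0,0,0,0,0,1],[0,0,0,0,0,0,1]]'
python3 - <<'E'
from look import *
p,c,W,SX,SY,z=look("wrist25")
hsv=cv2.cvtColor(p,cv2.COLOR_BGR2HSV); red=((hsv[...,0]<8)|(hsv[...,0]>172))&(hsv[...,1]>130)&(np.abs(SX)<75)&(np.abs(SY)<45)&(z>90)&(z<150)
red=cv2.erode(red.astype(np.uint8),np.ones((3,3)))>0
A=np.c_[SX[red],np.ones(red.sum())]; k=np.linalg.lstsq(A,z[red],rcond=None)[0]
for _ in range(4):
  g=np.abs(z[red]-A@k)<1.5; k=np.linalg.lstsq(A[g],z[red][g],rcond=None)[0]
print("clamp slope",k,g.mean(),red.sum())
m=(np.abs(SX+10)<25)&(np.abs(SY)<12)&(z>90)&(z<107); print("glass z",np.percentile(z[m],[5,50,95]),m.sum())
s,d,cs=snap(bot,"side","side25"); cv2.imwrite("pics/side25c.png",cv2.resize(s[10:310,160:490],None,fx=2,fy=2))
E
```

```text
clock: 40.2
eef_pos: [0.4894, 0.2106, 0.2113]
tool_rot: [0.768, 0.641, -0.0, 0.001]
ft_force: [0.0, 0.5, -0.5]
grip_width: -0.0
t 40.25 TCP in nest -33.1 -3.9 211.2 F [ 0.1 -0.7  0.3]
clamp slope [6.25198987e-03 1.13454945e+02] 0.9519420671494404 1519
glass z [98.3183405  98.57038092 98.88824466] 875
```

View pics/wrist25.png

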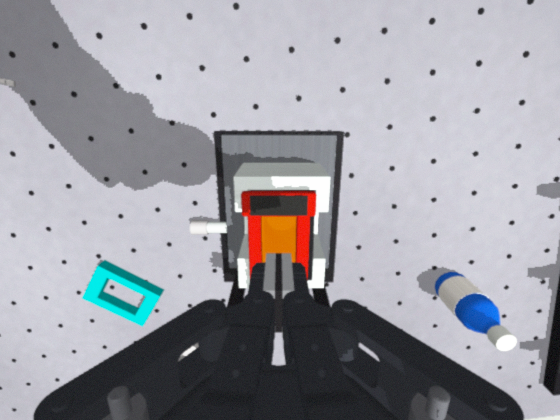

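View pics/side25c.png

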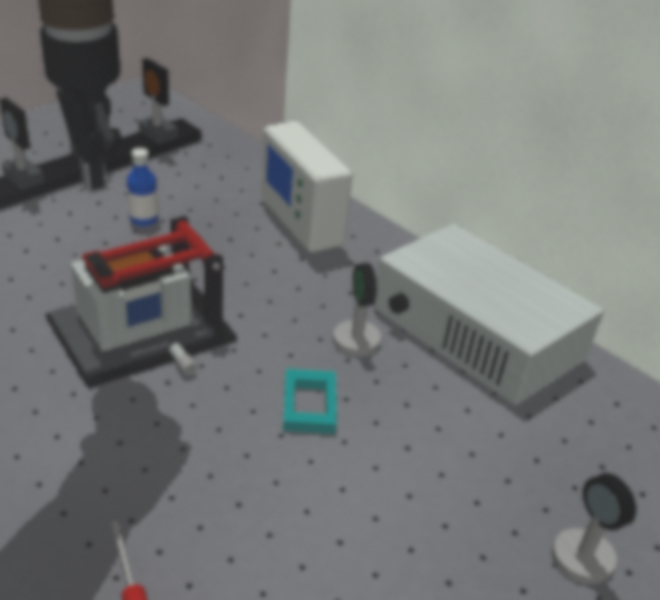

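```bash
python3 -c "
from workcell import bot
print(bot.job_done())"
```

```text
the job is handed in; nothing more can be done
None
```

The nest is loaded with the housing, spacer and window, the clamp is down over the window, and the job is handed in at about 40 s of the 72 s allowed. No verdict was reported.

**What went wrong:** on the first try the housing's far end caught the far wall and the block pivoted about 16° in the grip. I lifted it out, levelled it by tilting the tool, re-centred it by wrist camera and lowered it again without contact force. The spacer and window went in first time. I pushed the clamp down from behind with closed fingers.

**Last checks** (wrist camera; side camera for the mounts):

| Item | Measured | Expected |
|---|---|---|
| Housing top | 72.5 mm, level | 72 mm |
| Spacer top | 88.4 mm | 88 mm |
| Window frame top | about 102.7 mm | 102 mm |
| Clamp top | 113.5 mm, slope 0.006 rad | 113 mm, below 0.07 rad |

- **Window:** it was centred within about 1 mm in the pocket. After the clamp came down, the recessed glass read 98.6 mm, against 98.9 mm before.
- **Clamp:** it took 16 N against the stop, and I then let go and moved clear, with the force back near zero.
- **Lens mounts:** both were still standing.
- **Disagreements:** the wrist camera and the arm's own position differed by about 1 mm sideways. The plane fits for the seated spacer and window included other surfaces, so I judged their level from the heights and pictures.

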